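# Lock the analyser's filter port with the pin spanner

## Task

Take the larger of the two pin spanners off its rest, put both of its pins into the two holes of the lock ring on the analyser's sloping top, and with the spanner turn the ring clockwise (as you look down onto the ring) until it stops, its lug against the stop block. Then set the spanner back astride its own rest block as it stood and let go. Do not turn the ring before both pins are in or touch it with the fingers, and leave the smaller spanner, the bottle and the pot where they stand.

Things in the scene. Friction and masses are not known exactly. Their poses are not given: they have to be found in the camera images.
- spanner_grip (a point): Larger pin spanner (loose): centre of its black grip, a slab 36 (x) x 14 (y) x 46 mm (z). x along the crossbar, z up, away from the pins. Below it a steel crossbar 64 x 18 x 10 mm, underside at z = -33 mm; from that two round-nosed pins, 6 mm thick, 12 mm long, stand down at x = -25 and +25 mm. Alike both ways round. It stands across its rest block, a pin hanging at either side.
- spanner_pin_a (a point): Tip of the larger spanner's pin at x = -25 mm of its frame (45 mm below the grip's centre).
- spanner_pin_b (a point): Tip of the larger spanner's pin at x = +25 mm of its frame (45 mm below the grip's centre).
- rest_top (a point): Top centre of the larger spanner's fixed grey rest block, 24 mm above the bench. Block 34 (x) x 32 (y) x 20 mm on a base plate 100 x 60 x 4 mm; the spanner's crossbar lies along x, its pins clearing the block by 5 mm at either side. When home, the grip's centre is 33 mm above this point.
- ring_face (a point): Centre of the steel lock ring's outer face; turns with it. z points out of the face, 30 degrees off vertical, leaning to the analyser's low front (robot side). x runs through the holes at x = -25 and +25 mm: 10 mm wide, 14 mm deep, square to the face. Ring 74 mm across, 16 mm thick, face 22 mm above the panel. A 10 mm wide lug stands 9 mm out of the rim at +y.
- lock_ring (a joint): Turn of the lock ring, rad: 0 fully open, 1.2 locked, its lug against the stop block fixed beside the rim. Grows clockwise as seen looking down onto the face (a negative turn about ring_face z). Starts between 0 and 0.35. Friction (about 0.2 N m) holds it where it is left.
- analyser_front (a point): Middle of the analyser's upper front edge, 50 mm above the bench; x points level to its back. The fixed white wedge-shaped housing is 300 mm deep, 250 mm wide, 50 mm high in front, 223 mm at the back, its top sloping at 30 degrees; the ring's axis meets the top 110 mm (measured level) behind this edge, on the midline.
- small_spanner_grip (a point): Bystander: the smaller pin spanner, grip centre. Same grip, but a 48 mm crossbar and pins 34 mm apart, which do not fit the ring. It stands on a rest block of its own, 20 mm along x, with the same base plate.
- bottle: Bystander: white reagent bottle, 60 mm in diameter, 160 mm high; origin at the centre of its underside.
- pot: Bystander: specimen pot with lid, 48 mm in diameter, 70 mm high; origin at the centre of its underside.
Not all that is in view belongs to the job. Leave any yellow look-alike of the part that bears spanner_grip alone. Leave any red look-alike of the part that bears rest_top alone.

How it is judged:
On the way, in this order (a step that is already met when the one before it is completed fails the run):
1. both pins of the larger spanner are at least 6 mm deep in the ring's holes while the ring is still unturned (joint below 0.5) (z of each of spanner_pin_a, spanner_pin_b in the frame of ring_face below -0.006 m and distance between spanner_grip and ring_face below 0.045 m and angle between the z axis of spanner_grip and the z axis of ring_face, either way round below 0.2 rad and value of joint lock_ring below 0.5 rad), for 0.2 s.
2. the ring is at its stop (joint above 1.08 of 1.2) with both pins still in the holes (z of each of spanner_pin_a, spanner_pin_b in the frame of ring_face below -0.006 m and distance between spanner_grip and ring_face below 0.045 m and angle between the z axis of spanner_grip and the z axis of ring_face, either way round below 0.2 rad and value of joint lock_ring above 1.08 rad), for 0.1 s.
At the end, for the whole second after the job is handed in: The lock ring is turned to its stop (joint above 1.08 rad; the stop is at 1.2), and the larger spanner stands upright (within 7 degrees) astride its own rest block, crossbar down on it, grip centre within 12 mm of the block's centre seen from above and 29 to 37 mm above its top (value of joint lock_ring above 1.08 rad and horizontal distance between spanner_grip and rest_top below 0.012 m and z of spanner_grip in the frame of rest_top between 0.029 and 0.037 m and angle between spanner_grip's own z axis and vertical below 0.12 rad); the robot touches nothing.
It fails at once if the fingers press on the lock ring (more than 2 N) (contact force between the fingers and lock_ring above 2 N).
It fails at once if the smaller spanner is moved more than 20 mm (distance of small_spanner_grip from where it was at the start of the episode above 0.02 m).
It fails at once if the bottle is moved more than 30 mm (distance of bottle from where it was at the start of the episode above 0.03 m).
It fails at once if the pot is moved more than 30 mm (distance of pot from where it was at the start of the episode above 0.03 m).
It also fails if it takes over 54 s, if anything falls off the work surface, if the arm or the gripper's body presses on something with over 40 N, if the wrist force passes 120 N, or if a joint passes its speed limit or range.

## Robot

A 6-joint arm with a two-finger parallel gripper is mounted at the origin on the work surface. World frame = base frame: x ahead of the robot, y to its left, z up, the work surface at z = 0. Lengths are in m, angles in rad, forces in N, time in s.
With the tool pointing down it reaches from about 0.375 to 0.9 m from the base axis. Payload 3.1 kg.
Tool frame: the origin (TCP) lies midway between the tips of the shut fingers; the grasp point (between the pads) lies 19 mm behind it (manip.grasp_offset is the distance from the TCP to the grasp point, in m); z points along the fingers, y is the line along which they close (so a half turn about z gives the same grasp; the last joint's range is limited). The gripper opens to 85 mm and grips with 20 to 120 N. Pads are 22 mm wide; open, the fingers measure 114 mm over their backs; the gripper's body (76 mm by 85 mm) begins 54 mm behind the grasp point. The pads swing forward as they close: fully open they stand 13 mm farther back than shut.
Start: joints at [1.145, 0.527, 1.433, -0, 1.181, -0.178], TCP at [0.153, 0.606, 0.208] pointing down, gripper open.
Joint ranges: [-3.08, 3.08], [-0.75, 2.2], [0.22, 2.44], [-1.43, 4.57], [0, 2.65], [-2.85, 2.85]. Speed limits (rad/s): [2.79, 2.79, 3.14, 3.14, 3.14, 3.14].

## Interface

Orientations are given as a unit quaternion [x, y, z, w].
In Python, from station import sensors, cams, order, manip gives the robot as it stands.
- The arm moves only by the tool move_arm, never from a script. Its argument "targets" is a list of rows, each an object of numbers: "dx", "dy", "dz": the shift along the world's x, y, z normalised to -1 to 1, where 1 is 25 mm; "rx", "ry", "rz": the turn, a rotation vector about the world's x, y, z normalised to -1 to 1, where 1 is 30 degrees. A call has exactly 10 rows; each row shifts and turns the commanded pose from where the row before left it; what a row does not reach is not made up. A row lasts 1/8 s, in which the tool goes at most 62.5 mm and 10.7 degrees, less where a joint would pass 70% of its speed; a pose out of reach is approached as far as the arm can. A call with a number of a shift or a turn outside -1 to 1 is refused whole. A call with a gripper value outside its range is refused whole. "claw" is the opening in per cent of the stroke, from 0 (shut) to 100 (fully open), set as the call begins (left out, the last holds). The fingers move at their own pace and stop on an object; "newtons" is the grip in N (left out, the last holds). Time passes only in rows, so rows that do not move let the fingers close, or fill a call up. It gives the time, the measured TCP pose, the force, the opening and the grip force at its end, in the units of the state.
- sensors.sense(): the state, without advancing time (a new reading comes with each control period).
- cams.snapshot(name): name is "side" or "top" or "wrist"; returns the picture (420x560x3 uint8, red, green, blue); there is no depth.
- cams.camera_model(name): a dict with "fx", "fy", "cx", "cy" (pixels), "extrinsics" (4x4, takes a point from world to camera coordinates). Camera axes: x right, y down, z forward; pixel columns grow to the right and rows downward; lengths in m; the calibration is good to about 2 mm. A picture is of the moment at which its call begins: read the wrist's pose just before it. camera_model takes no time and is no camera call; for the wrist camera it gives the pose at the moment of the call.
- order.sign_off(): hands the job in; it is judged then, once.
The state is a dict: "t": time; "q": joint angles; "qd": joint speeds; "tau": joint torques, N m; "tcp_pos": TCP position; "tool_rot": TCP orientation; "force": force on the tool from outside, world axes, zero at the start; "ft_torque": the same for the moment, N m; "finger_gap": opening from 0.0 (shut) to 1.0 (fully open); "gripper_force": force on a finger pad.
Only numpy, scipy, OpenCV 4.12 (cv2) and the standard library are available. Lean on these libraries where they do the work, as an engineer would, in place of code of your own. Each camera call takes 0.05 s, during which the arm holds its last target. There are 200 camera calls.

## Working session

There is one attempt and no reset: what is moved stays moved. The work goes in short steps, Python scripts to look and compute and a tool call to move; the robot and the scene stay as the last step left them, time stands still between calls to the robot, and variables do not carry over. Pictures are saved under pics/ and viewed, at most 10 in all, crops included, and the job is handed in when it is done.

Besides the shell and the picture viewer there is one more tool, called after ">>>" as name(argument=value, ...), one argument or row to a line, values as JSON. move_arm: Moves the arm, as the interface text tells. Scaled input: -1 to 1 covers 25 mm each way for a shift and 30 degrees each way for a turn. Its arguments: {"type":"object","properties":{"targets":{"type":"array"},"claw":{"type":"number"},"newtons":{"type":"number"}},"required":["targets"]}

```bash
ls; mkdir -p pics
python3 - <<'E'
from station import sensors,cams,manip
import cv2,numpy as np
s=sensors.sense();print(s, manip.grasp_offset)
for n in("side","top","wrist"):
    im=cams.snapshot(n);cv2.imwrite(f"pics/{n}0.png",im[:,:,::-1])
    m=cams.camera_model(n);print(n,{k:np.round(v,4).tolist() for k,v in m.items()})
a=[cv2.imread(f"pics/{n}0.png") for n in("side","top")]
cv2.imwrite("pics/m0.png",cv2.resize(np.hstack(a),(800,300)))
E
```

```text
pics
{'t': 0.0, 'q': array([ 1.14546737e+00,  5.28444558e-01,  1.43391066e+00,  4.94259654e-06,
        1.18140733e+00, -1.78493614e-01]), 'qd': array([ 0.00226258, -0.00182642, -0.00085814,  0.00047382, -0.00145757,
       -0.00095336]), 'tau': array([-3.76564203e-04, -4.42349482e+01, -1.78023219e+01, -1.46073858e-04,
        8.37422413e-03, -6.28743138e-06]), 'tcp_pos': array([0.15235286, 0.60535088, 0.2069443 ]), 'tool_rot': array([ 1.23105454e-01,  9.92393002e-01, -1.03519369e-03, -3.24785633e-04]), 'force': array([-0.52360529, -0.46756724,  1.02177393]), 'ft_torque': array([-0.02729849,  0.02361804, -0.01906159]), 'gripper_force': 0.0, 'finger_gap': 1.001863636931402} 0.0187
side {'fx': 385.4739, 'fy': 385.4739, 'cx': 271.7916, 'cy': 209.4666, 'extrinsics': [[0.8948, -0.446, 0.0188, -0.4643], [-0.3332, -0.6954, -0.6367, 0.2394], [0.2971, 0.5635, -0.7709, 0.9341], [0.0, 0.0, 0.0, 1.0]]}
top {'fx': 439.1535, 'fy': 439.1535, 'cx': 275.67, 'cy': 213.4709, 'extrinsics': [[0.0218, -0.9998, 0.0036, -0.0044], [-0.9938, -0.022, -0.1088, 0.5339], [0.1088, -0.0012, -0.9941, 1.1902], [0.0, 0.0, 0.0, 1.0]]}
wrist {'fx': 376.6845, 'fy': 376.6845, 'cx': 280.8069, 'cy': 210.7256, 'extrinsics': [[0.2443, 0.9697, -0.0018, -0.6241], [0.9224, -0.2318, 0.3091, -0.0384], [0.2993, -0.0771, -0.951, 0.3808], [0.0, 0.0, 0.0, 1.0]]}
```

View pics/top0.png

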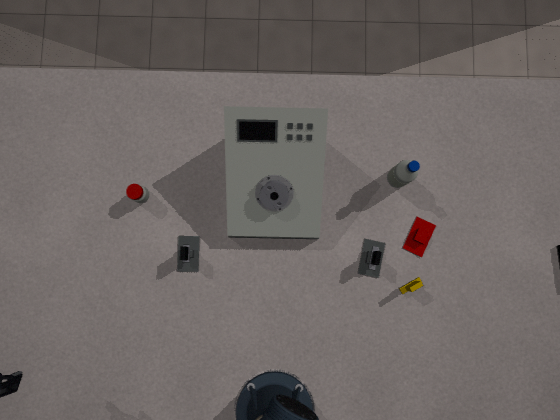

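View pics/side0.png

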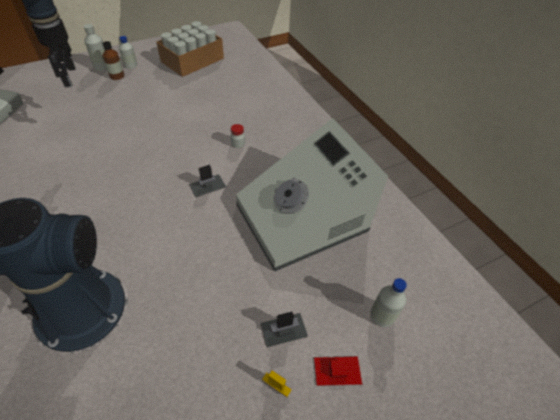

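The top view shows the left spanner on its grey base at (188,253) and the right one at (372,258). The yellow look-alike is at (411,286), the red one at (420,236) and the ring at (274,195). The pot is at (137,192) and the bottle at (405,172). Which grey-based spanner is larger needs an enlarged crop and a measurement.

```bash
cat > h.py <<'E'
import numpy as np,cv2
from station import cams
def ray(m,u,v):
    E=np.array(m["extrinsics"]);R,t=E[:3,:3],E[:3,3]
    d=R.T@np.array([(u-m["cx"])/m["fx"],(v-m["cy"])/m["fy"],1]);return -R.T@t,d
def onz(m,u,v,z):
    c,d=ray(m,u,v);return c+d*(z-c[2])/d[2]
def onplane(m,u,v,p,n):
    c,d=ray(m,u,v);return c+d*(np.dot(n,np.subtract(p,c))/np.dot(n,d))
def proj(m,p):
    E=np.array(m["extrinsics"]);q=E[:3,:3]@p+E[:3,3];return q[0]/q[2]*m["fx"]+m["cx"],q[1]/q[2]*m["fy"]+m["cy"]
def tri(m1,p1,m2,p2):
    c1,d1=ray(m1,*p1);c2,d2=ray(m2,*p2)
    s=np.linalg.lstsq(np.c_[d1,-d2],c2-c1,rcond=None)[0];a,b=c1+d1*s[0],c2+d2*s[1]
    return (a+b)/2,np.linalg.norm(a-b)
E
python3 - <<'E'
from h import *
top=cv2.imread("pics/top0.png");side=cv2.imread("pics/side0.png")
mt=cams.camera_model("top");ms=cams.camera_model("side")
for n,(u,v) in dict(left=(188,253),right=(372,258)).items(): print(n,onz(mt,u,v,.02).round(3))
def c(im,u,v,r=33): return cv2.resize(im[v-r:v+r,u-r:u+r],(390,290),interpolation=cv2.INTER_CUBIC) if 0 else cv2.resize(im[v-24:v+24,u-32:u+32],(400,300),interpolation=cv2.INTER_CUBIC)
o=np.vstack([np.hstack([c(top,188,253),c(top,372,258)]),np.hstack([c(side,207,180),c(side,285,325)])])
cv2.imwrite("pics/c1.png",o)
for n,(u0,u1,v0,v1) in dict(left=(165,215,225,285),right=(345,393,228,290)).items():
    g=cv2.cvtColor(top,cv2.COLOR_BGR2GRAY)[v0:v1,u0:u1]
    print(n)
    for lo,hi in((0,40),(60,110)):
        k=((g>=lo)&(g<hi)).astype(np.uint8);N,l,st,ce=cv2.connectedComponentsWithStats(k)
        for i in range(1,N):
            if st[i,4]>25:
                pts=np.argwhere(l==i)[:,::-1].astype(np.float32)+[u0,v0];print(lo,st[i,4],ce[i]+[u0,v0],cv2.minAreaRect(pts.astype(np.float32)))
E
```

```text
left [0.419 0.248 0.02 ]
right [ 0.417 -0.262  0.02 ]
left
0 110 [183.3        253.03636364] ((183.0, 252.5), (13.0, 8.0), 90.0)
60 1170 [193.46837607 250.02478632] ((189.79647827148438, 250.0531005859375), (48.0267219543457, 53.21520233154297), 3.814074993133545)
right
0 123 [375.69105691 257.45528455] ((375.6922607421875, 257.5384521484375), (9.021342277526855, 14.120362281799316), 11.309932708740234)
60 790 [369.5556962  262.36075949] ((368.4999694824219, 260.0), (46.99999237060547, 43.99999237060547), -0.0)
```

View pics/c1.png

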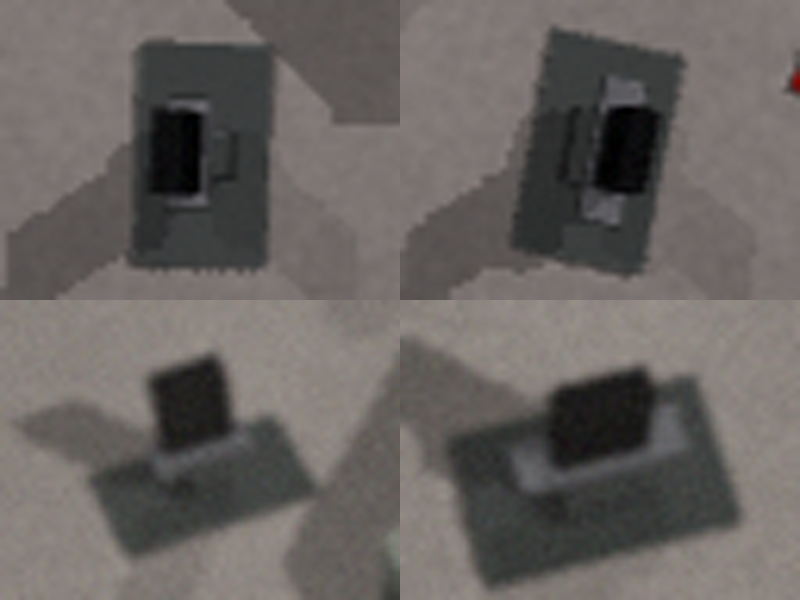

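The right spanner, at (372,258) in the top view, is the larger. Its crossbar sticks out well past the grip, about 24 px × 2.65 mm ≈ 63 mm, against about 46 mm for the left one. I'll work out its pose and the ring's.

Run:
```python
from h import *
top=cv2.imread("pics/top0.png");side=cv2.imread("pics/side0.png")
mt=cams.camera_model("top");ms=cams.camera_model("side");mw=cams.camera_model("wrist")
f=lambda x,y:((x-400)/6.25+340,y/6.25+234)
C=[onz(mt,*f(*p),.004) for p in((553,28),(685,63),(640,275),(512,245))]
C=np.array(C);print(C.round(4).tolist());print("plate c",C.mean(0),[np.linalg.norm(C[i]-C[i-1]).round(4) for i in range(4)])
d=(C[0]+C[1]-C[2]-C[3]);print("yaw x",np.arctan2(d[1],d[0]))
g=np.array(f(633,150));print("grip top",onz(mt,*g,.08))
a=onz(mt,*f(632,78),.034);b=onz(mt,*f(604,222),.034);print("bar",a,b,np.linalg.norm(a-b))
# side/top triangulate grip: top-face centroid approx
gs=((600-400)/6.25+253,(418-300)/6.25+301);gt=f(628,150)
print("grip tri",tri(mt,gt,ms,gs))
# housing mask in top
hsv=cv2.cvtColor(top,cv2.COLOR_BGR2HSV);L=cv2.cvtColor(top,cv2.COLOR_BGR2LAB).astype(int)
print(top[220,250],top[300,280],top[225,300],top[238,275],top[60:62,10])
for u in (240,300): print([top[v,u].tolist() for v in range(230,244)])
for v in (160,225): print(v,[top[v,u].tolist() for u in range(221,232)],[top[v,u].tolist() for u in range(314,330)])
R=np.array(mw["extrinsics"]);print("wrist cam",-R[:3,:3].T@R[:3,3])
```

```text
[[0.4712, -0.2445, 0.004], [0.4568, -0.304, 0.004], [0.3618, -0.2833, 0.004], [0.3738, -0.2261, 0.004]]
plate c [ 0.41588499 -0.26446561  0.004     ] [np.float64(0.0991), np.float64(0.0612), np.float64(0.0972), np.float64(0.0585)]
yaw x -0.19994167652181427
grip top [ 0.41626085 -0.26262263  0.08      ]
bar [ 0.4483245  -0.27304241  0.034     ] [ 0.38529079 -0.26059468  0.034     ] 0.0642510266759296
grip tri (array([ 0.4172716 , -0.26559986,  0.05946706]), np.float64(0.0016983556124889787))
[92 97 96] [107 108 117] [106 111 109] [44 44 45] [[79 83 90]
 [80 84 91]]
[[106, 110, 109], [107, 113, 110], [107, 111, 110], [107, 112, 111], [106, 112, 111], [104, 110, 110], [49, 52, 50], [38, 39, 38], [73, 75, 80], [77, 78, 82], [78, 80, 84], [78, 79, 85], [74, 75, 80], [74, 75, 80]]
[[106, 111, 111], [105, 110, 110], [105, 111, 109], [107, 111, 110], [105, 110, 108], [106, 111, 110], [105, 111, 109], [65, 68, 69], [32, 32, 30], [75, 76, 82], [75, 76, 82], [74, 76, 81], [73, 74, 79], [73, 75, 80]]
160 [[82, 84, 90], [84, 86, 92], [86, 89, 94], [87, 87, 93], [97, 103, 103], [107, 111, 111], [107, 113, 111], [106, 112, 111], [107, 112, 111], [105, 111, 111], [108, 114, 113]] [[106, 111, 110], [105, 111, 110], [105, 111, 110], [106, 112, 112], [107, 112, 111], [107, 112, 111], [107, 112, 111], [107, 113, 112], [106, 111, 111], [106, 111, 110], [106, 111, 111], [101, 104, 109], [101, 104, 109], [103, 105, 112], [101, 102, 110], [97, 100, 105]]
225 [[90, 92, 97], [89, 90, 96], [86, 88, 93], [87, 88, 93], [86, 88, 94], [89, 91, 96], [103, 109, 108], [106, 112, 110], [105, 112, 110], [108, 113, 110], [105, 111, 110]] [[107, 113, 113], [106, 112, 111], [107, 112, 111], [106, 111, 110], [106, 112, 110], [107, 112, 111], [107, 111, 115], [106, 107, 116], [106, 108, 115], [108, 109, 117], [106, 108, 115], [104, 106, 114], [105, 107, 114], [109, 111, 119], [109, 110, 118], [109, 112, 117]]
wrist cam [0.07385539 0.62570971 0.37291214]
```

The larger spanner's grip is at about (0.416, -0.264, 0.057) with yaw -0.195. Triangulation across the two views gives z = 0.0595, which agrees. I'll move now, pausing above the ring for a close look on the way.

>>> move_arm(
  targets=[
    {"dx":1,"dy":-1,"dz":0.2},
    {"dx":1,"dy":-1,"dz":0.2},
    {"dx":1,"dy":-1,"dz":0.2},
    {"dx":1,"dy":-1,"dz":0.2},
    {"dx":1,"dy":-1,"dz":0.2},
    {"dx":1,"dy":-1,"dz":0.2},
    {"dx":1,"dy":-1,"dz":0.2},
    {"dx":1,"dy":-1,"dz":0.2},
    {"dx":1,"dy":-1,"dz":0.2},
    {"dx":1,"dy":-1,"dz":0.2},
  ],
  claw=100,
)

```text
schema error: expected keys dx, dy, dz, rx, ry, rz
```

>>> move_arm(
  targets=[
    {"dx":0.2,"dy":-1,"dz":0.1},
    {"dx":0.2,"dy":-1,"dz":0.1},
    {"dx":0.2,"dy":-1,"dz":0.1},
    {"dx":0.2,"dy":-1,"dz":0.1},
    {"dx":0.2,"dy":-1,"dz":0.1},
    {"dx":0.2,"dy":-1,"dz":0.1},
    {"dx":0.2,"dy":-1,"dz":0.1},
    {"dx":0.2,"dy":-1,"dz":0.1},
    {"dx":0.2,"dy":-1,"dz":0.1},
    {"dx":0.2,"dy":-1,"dz":0.1},
  ],
)

```text
schema error: expected keys dx, dy, dz, rx, ry, rz
```

>>> move_arm(
  targets=[
    {"dy":-1},
    {"dy":-1},
    {"dy":-1},
    {"dy":-0.8},
    {"dy":-0.4},
    {"rz":0.1},
    {},
    {},
    {},
    {},
  ],
)

```text
schema error: expected keys dx, dy, dz, rx, ry, rz
```

Run:
```python
from h import *
from station import sensors
import json
s=sensors.sense();print(s["t"],s["q"].round(3),s["tcp_pos"],s["tool_rot"].round(4))
mw=cams.camera_model("wrist");im=cams.snapshot("wrist");cv2.imwrite("pics/w1.png",im[:,:,::-1])
json.dump({k:np.array(v).tolist() for k,v in mw.items()},open("w1.json","w"))
mt=cams.camera_model("top")
a=onz(mt,240,235.7,.05);b=onz(mt,300,236.9,.05);print("front edge",a,b)
```

```text
0.15 [ 1.145  0.528  1.434 -0.     1.181 -0.178] [0.15243742 0.60553582 0.20716362] [ 1.231e-01  9.924e-01 -8.000e-04 -2.000e-04]
front edge [0.46874253 0.10281441 0.05      ] [ 0.46906165 -0.06000857  0.05      ]
```

View pics/w1.png

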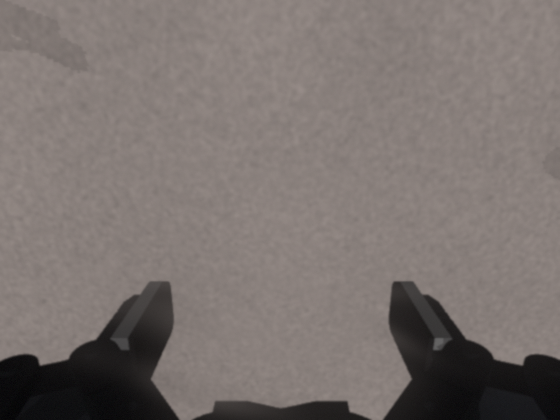

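The move was refused because each row needs all six keys. The wrist view shows the open fingers at the bottom, at about rows 280–400. I'll send full rows.

>>> move_arm(
  targets=[
    {"dx":1,"dy":-1,"dz":0.2,"rx":0,"ry":0,"rz":0},
    {"dx":1,"dy":-1,"dz":0.2,"rx":0,"ry":0,"rz":0},
    {"dx":1,"dy":-1,"dz":0.2,"rx":0,"ry":0,"rz":0},
    {"dx":1,"dy":-1,"dz":0.2,"rx":0,"ry":0,"rz":0},
    {"dx":1,"dy":-1,"dz":0.2,"rx":0,"ry":0,"rz":0},
    {"dx":1,"dy":-1,"dz":0.2,"rx":0,"ry":0,"rz":0},
    {"dx":1,"dy":-1,"dz":0.2,"rx":0,"ry":0,"rz":0},
    {"dx":1,"dy":-1,"dz":0.2,"rx":0,"ry":0,"rz":0},
    {"dx":1,"dy":-1,"dz":0.2,"rx":0,"ry":0,"rz":0},
    {"dx":1,"dy":-1,"dz":0.2,"rx":0,"ry":0,"rz":0},
  ],
  claw=100,
)

```text
t: 1.45
tcp_pos: [0.4032, 0.3551, 0.258]
tool_rot: [0.123, 0.992, -0.0, -0.0]
force: [-1.0, 0.7, -1.0]
finger_gap: 0.999
gripper_force: 0.0
```

>>> move_arm(
  targets=[
    {"dx":0.5,"dy":-1,"dz":0.2,"rx":0,"ry":0,"rz":0},
    {"dx":0.5,"dy":-1,"dz":0.2,"rx":0,"ry":0,"rz":0},
    {"dx":0.5,"dy":-1,"dz":0.2,"rx":0,"ry":0,"rz":0},
    {"dx":0.5,"dy":-1,"dz":0.2,"rx":0,"ry":0,"rz":0},
    {"dx":0.5,"dy":-1,"dz":0.2,"rx":0,"ry":0,"rz":0},
    {"dx":0.5,"dy":-1,"dz":0.2,"rx":0,"ry":0,"rz":0},
    {"dx":0.5,"dy":-1,"dz":0.2,"rx":0,"ry":0,"rz":0},
    {"dx":0.5,"dy":-1,"dz":0.2,"rx":0,"ry":0,"rz":0},
    {"dx":0.5,"dy":-1,"dz":0.2,"rx":0,"ry":0,"rz":0},
    {"dx":0.5,"dy":-1,"dz":0.2,"rx":0,"ry":0,"rz":0},
  ],
)

```text
t: 2.7
tcp_pos: [0.5278, 0.1052, 0.3079]
tool_rot: [0.123, 0.992, -0.0, -0.0]
force: [0.3, 0.8, -0.0]
finger_gap: 1.002
gripper_force: 0.0
```

>>> move_arm(
  targets=[
    {"dx":0,"dy":-1,"dz":0,"rx":0,"ry":0,"rz":0},
    {"dx":0,"dy":-1,"dz":0,"rx":0,"ry":0,"rz":0},
    {"dx":0,"dy":-0.8,"dz":0,"rx":0,"ry":0,"rz":0},
    {"dx":0,"dy":-0.4,"dz":0,"rx":0,"ry":0,"rz":0},
    {"dx":0,"dy":0,"dz":0,"rx":0,"ry":0,"rz":0.1},
    {"dx":0,"dy":0,"dz":0,"rx":0,"ry":0,"rz":0},
    {"dx":0,"dy":0,"dz":0,"rx":0,"ry":0,"rz":0},
    {"dx":0,"dy":0,"dz":0,"rx":0,"ry":0,"rz":0},
    {"dx":0,"dy":0,"dz":0,"rx":0,"ry":0,"rz":0},
    {"dx":0,"dy":0,"dz":0,"rx":0,"ry":0,"rz":0},
  ],
)

```text
t: 3.95
tcp_pos: [0.5276, 0.0261, 0.3079]
tool_rot: [0.097, 0.995, -0.0, -0.0]
force: [1.1, 0.8, -0.2]
finger_gap: 0.993
gripper_force: 0.0
```

```bash
cat > snap.py <<'E'
import sys,json
from h import *
from station import sensors
def snap(n,cam="wrist"):
    s=sensors.sense();print(round(s["t"],2),s["q"].round(3),s["tcp_pos"].round(4),s["tool_rot"].round(4),s["force"].round(1),round(s["finger_gap"],3))
    m=cams.camera_model(cam);im=cams.snapshot(cam);cv2.imwrite(f"pics/{n}.png",im[:,:,::-1])
    json.dump({k:np.array(v).tolist() for k,v in m.items()},open(f"{n}.json","w"))
if __name__=="__main__": snap(*sys.argv[1:])
E
python3 snap.py w2
```

```text
3.95 [-0.162  0.288  1.541 -0.     1.313 -1.539] [0.5276 0.0261 0.3079] [ 0.097   0.9953 -0.     -0.    ] [ 1.1  0.8 -0.2] 0.993
```

View pics/w2.png

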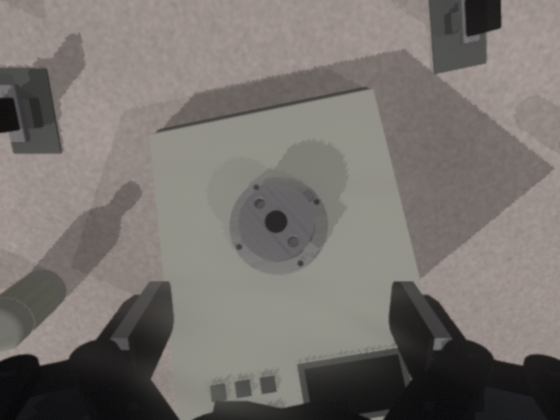

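The wrist view shows the ring centred at (276,221), its two holes at (260,203) and (293,241), and the small black screws near the rim. The low front edge runs from (155,131) to (373,90). I'll locate the holes precisely and find the lug.

Run:
```python
from h import *
import json
m=json.load(open("w2.json"));im=cv2.imread("pics/w2.png");g=cv2.cvtColor(im,cv2.COLOR_BGR2GRAY)
f=lambda u,v:onz(m,u,v,.05)
a,b=f(155,131),f(373,90);print("edge",a.round(4),b.round(4),np.linalg.norm(a-b))
yd=(a-b)/np.linalg.norm(a-b); yd*=np.sign(yd[1]); ax=np.array([yd[1],-yd[0],0]);mid=(a+b)/2
psi=np.arctan2(ax[1],ax[0]);print("mid",mid.round(4),"yaw",psi.round(4))
n=np.array([-.5*ax[0],-.5*ax[1],.8660254]);P=mid+ax*.11+[0,0,.11*np.tan(np.pi/6)]+n*.022;print("face pred",P.round(4))
# dark centre blob
k=(g[190:260,240:320]<35).astype(np.uint8);N,l,st,ce=cv2.connectedComponentsWithStats(k)
for i in range(1,N):
    if st[i,4]>60: c=ce[i]+[240,190];print("bore",st[i],c,onplane(m,*c,P,n).round(4))
big=cv2.resize(g[165:285,216:336],(960,960),interpolation=cv2.INTER_CUBIC)
H=cv2.HoughCircles(cv2.GaussianBlur(big,(0,0),3),cv2.HOUGH_GRADIENT,1,150,param1=60,param2=18,minRadius=28,maxRadius=65)
hs=[]
for x,y,r in H[0]:
    uv=(x/8+216,y/8+165);p=onplane(m,*uv,P,n);print("circ",np.round(uv,1),r/8,p.round(4),np.linalg.norm(p-P).round(4))
cv2.imwrite("pics/c2.png",cv2.resize(cv2.convertScaleAbs(big,alpha=1.8,beta=-40),(600,600)))
```

```text
edge [ 0.4654 -0.1033  0.05  ] [0.4689 0.1385 0.05  ] 0.24184148092119367
mid [0.4672 0.0176 0.05  ] yaw -0.0147
face pred [0.5661 0.0161 0.1326]Traceback (most recent call last):
  File "<stdin>", line 16, in <module>
TypeError: 'NoneType' object is not subscriptable
```

Run:
```python
from h import *
im=cv2.imread("pics/w2.png");g=cv2.cvtColor(im,cv2.COLOR_BGR2GRAY)
big=cv2.resize(g[165:285,216:336],(600,600),interpolation=cv2.INTER_CUBIC)
cv2.imwrite("pics/c2.png",cv2.normalize(np.clip(big,30,125),None,0,255,cv2.NORM_MINMAX))
print(g[203,250:270],g[241,283:303],g[221,268:284])
```

```text
[101 100  99  91  79  68  63  69  76  80  81  82  83  83  86  94  96  99
  97  98] [101 100  99  96  85  73  73  78  80  82  81  82  83  83  84  89  95  98
  98  98] [40 40 39 40 39 39 40 40 39 39 40 40 39 38 38 38]
```

View pics/c2.png

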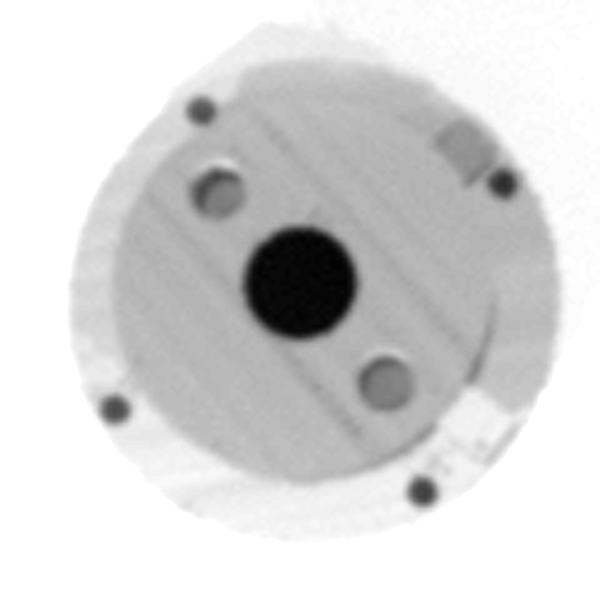

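In the crop the holes are at (217,192) and (386,382), and the bore at (301,282). The lug is upper right at (466,148), square to the hole line, and the stop block is lower right at (475,430), so a clockwise turn brings the lug onto the stop.

Run:
```python
from h import *
import json
m=json.load(open("w2.json"));mt=cams.camera_model("top");q=lambda x,y:(x/5+216-.4,y/5+165-.4)
ax=np.array([1,-.006,0]);ax/=np.linalg.norm(ax)
n=np.r_[-.5*ax[:2],.8660254]
P=np.array([.469,.016,.05])+ax*.11+[0,0,.0635]+n*.022
A,B,C=[onplane(m,*q(*c),P,n) for c in((217,192),(386,382),(301,282))]
print(P,A.round(4),B.round(4),C.round(4),"span",np.linalg.norm(A-B),"mid",((A+B)/2).round(4))
t=cv2.cvtColor(cv2.imread("pics/top0.png"),cv2.COLOR_BGR2GRAY)[180:212,258:292]
k=(t<40).astype(np.uint8);N,l,st,ce=cv2.connectedComponentsWithStats(k)
for i in range(1,N):
    if st[i,4]>20: c=ce[i]+[258,180];print("top bore",st[i,4],c,onplane(mt,*c,P,n).round(4),"tri",tri(mt,c,m,q(301,282)))
u=(A-B)/np.linalg.norm(A-B);ex=ax*.8660254+[0,0,.5];ey=np.cross(n,ex)
print("hole line angle in face",np.arctan2(u@ey,u@ex),np.arctan2(-u@ey,-u@ex))
```

```text
[0.56799822 0.01540601 0.13255256] [5.486e-01 5.000e-04 1.214e-01] [0.5855 0.0265 0.1426] [0.5665 0.0138 0.1317] span 0.04995081824077801 mid [0.5671 0.0135 0.132 ]
top bore 55 [273.81818182 195.56363636] [0.5683 0.0132 0.1327] tri (array([0.56984302, 0.01311136, 0.12217183]), np.float64(0.0002982623168922825))
hole line angle in face -2.5880656956478236 0.5535269579419697
```

The hole spacing comes out at 49.95 mm, against 50 given. The ring centre is about (0.567, 0.0135, 0.132) and the hole line is at +0.553 rad in the face. Next I go above the spanner.

>>> move_arm(
  targets=[
    {"dx":-0.446,"dy":-1,"dz":-0.712,"rx":0,"ry":0,"rz":0},
    {"dx":-0.446,"dy":-1,"dz":-0.712,"rx":0,"ry":0,"rz":0},
    {"dx":-0.446,"dy":-1,"dz":-0.712,"rx":0,"ry":0,"rz":0},
    {"dx":-0.446,"dy":-1,"dz":-0.712,"rx":0,"ry":0,"rz":0},
    {"dx":-0.446,"dy":-1,"dz":-0.712,"rx":0,"ry":0,"rz":0},
    {"dx":-0.446,"dy":-1,"dz":-0.712,"rx":0,"ry":0,"rz":0},
    {"dx":-0.446,"dy":-1,"dz":-0.712,"rx":0,"ry":0,"rz":0},
    {"dx":-0.446,"dy":-1,"dz":-0.712,"rx":0,"ry":0,"rz":0},
    {"dx":-0.446,"dy":-1,"dz":-0.712,"rx":0,"ry":0,"rz":0},
    {"dx":-0.446,"dy":-1,"dz":-0.712,"rx":0,"ry":0,"rz":0},
  ],
)

```text
t: 5.25
tcp_pos: [0.4161, -0.225, 0.1295]
tool_rot: [0.097, 0.995, -0.0, 0.0]
force: [0.6, 0.5, -0.4]
finger_gap: 0.999
gripper_force: 0.0
```

>>> move_arm(
  targets=[
    {"dx":0,"dy":-1,"dz":0,"rx":0,"ry":0,"rz":0},
    {"dx":0,"dy":-0.6,"dz":0,"rx":0,"ry":0,"rz":0},
    {"dx":0,"dy":0,"dz":0,"rx":0,"ry":0,"rz":0},
    {"dx":0,"dy":0,"dz":0,"rx":0,"ry":0,"rz":0},
    {"dx":0,"dy":0,"dz":0,"rx":0,"ry":0,"rz":0},
    {"dx":0,"dy":0,"dz":0,"rx":0,"ry":0,"rz":0},
    {"dx":0,"dy":0,"dz":0,"rx":0,"ry":0,"rz":0},
    {"dx":0,"dy":0,"dz":0,"rx":0,"ry":0,"rz":0},
    {"dx":0,"dy":0,"dz":0,"rx":0,"ry":0,"rz":0},
    {"dx":0,"dy":0,"dz":0,"rx":0,"ry":0,"rz":0},
  ],
)

```text
t: 6.5
tcp_pos: [0.4161, -0.264, 0.1299]
tool_rot: [0.097, 0.995, -0.0, -0.0]
force: [-0.3, -1.7, 0.2]
finger_gap: 1.002
gripper_force: 0.0
```

```bash
python3 snap.py w3
```

```text
6.5 [-0.792  0.472  1.837 -0.     0.833 -2.169] [ 0.4161 -0.264   0.1299] [ 0.0971  0.9953 -0.     -0.    ] [-0.3 -1.7  0.2] 1.002
```

View pics/w3.png

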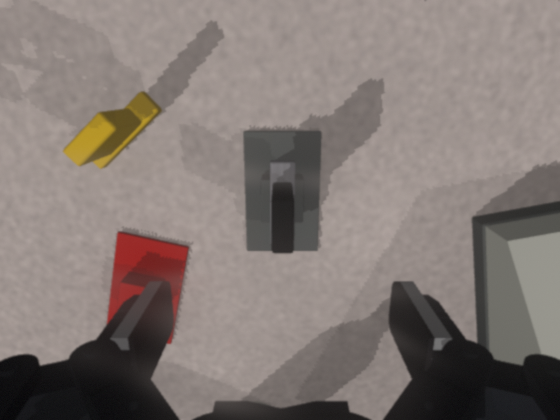

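The wrist view shows the plate corners at about (244,131), (321,131), (319,250) and (248,250). The grip is centred at column 283, between the fingers at columns 172 and 390, with its yaw aligned. I'll compute the final offset.

Run:
```python
from h import *
import json
m=json.load(open("w3.json"));g=cv2.cvtColor(cv2.imread("pics/w3.png"),cv2.COLOR_BGR2GRAY)
C=np.array([onz(m,*p,.004) for p in((244,130.5),(321,130.5),(319.5,250.5),(247.5,250.5))])
print(C.round(4).tolist(),C.mean(0).round(4),[np.linalg.norm(C[i]-C[i-1]).round(4) for i in range(4)])
d=C[0]+C[1]-C[2]-C[3];print("yaw",np.arctan2(-d[1],-d[0]))
k=(g[120:262,225:340]<45).astype(np.uint8);N,l,st,ce=cv2.connectedComponentsWithStats(k)
i=1+st[1:,4].argmax();print(st[i]+[225,120,0,0,0])
x0,y0,w,h=st[i,:4]+[225,120,0,0]
for v in range(y0,y0+h,6):
    r=np.where(l[v-120]==i)[0]+225;print(v,r.min(),r.max(),end='; ')
top=[onz(m,x0+w/2,y,.08) for y in (y0+h,)];print(top)
for row,z in((183,.034),(163,.034),(y0+h,.08)): print(row,onz(m,283,row,z).round(4))
print("cols at grip z",onz(m,281,220,.08).round(4))
```

```text
[[0.3612, -0.2815, 0.004], [0.3725, -0.224, 0.004], [0.4705, -0.2413, 0.004], [0.4588, -0.3008, 0.004]] [ 0.4158 -0.2619  0.004 ] [np.float64(0.0995), np.float64(0.0586), np.float64(0.0995), np.float64(0.0607)]
yaw -0.1845984025017911
[ 272  188   22   62 1147]
188 277 284; 194 273 292; 200 272 293; 206 273 293; 212 273 293; 218 273 293; 224 273 292; 230 273 292; 236 273 292; 242 275 291; 248 276 291; [array([ 0.43088452, -0.26530252,  0.08      ])]
183 [ 0.3999 -0.259   0.034 ]
163 [ 0.3858 -0.2563  0.034 ]
250 [ 0.4309 -0.2653  0.08  ]
cols at grip z [ 0.4112 -0.2627  0.08  ]
```

Three cues agree on a centre of (0.416, -0.262). I'll descend and grip.

>>> move_arm(
  targets=[
    {"dx":0,"dy":0.08,"dz":-0.9,"rx":0,"ry":0,"rz":0},
    {"dx":0,"dy":0,"dz":-0.9,"rx":0,"ry":0,"rz":0},
    {"dx":0,"dy":0,"dz":-0.9,"rx":0,"ry":0,"rz":0},
    {"dx":0,"dy":0,"dz":-0.56,"rx":0,"ry":0,"rz":0},
    {"dx":0,"dy":0,"dz":-0.3,"rx":0,"ry":0,"rz":0},
    {"dx":0,"dy":0,"dz":0,"rx":0,"ry":0,"rz":0},
    {"dx":0,"dy":0,"dz":0,"rx":0,"ry":0,"rz":0},
    {"dx":0,"dy":0,"dz":0,"rx":0,"ry":0,"rz":0},
    {"dx":0,"dy":0,"dz":0,"rx":0,"ry":0,"rz":0},
    {"dx":0,"dy":0,"dz":0,"rx":0,"ry":0,"rz":0},
  ],
)

```text
t: 7.8
tcp_pos: [0.4162, -0.262, 0.0411]
tool_rot: [0.097, 0.995, -0.0, 0.0]
force: [-0.1, 0.5, 0.4]
finger_gap: 1.001
gripper_force: 0.0
```

>>> move_arm(
  targets=[
    {"dx":0,"dy":0,"dz":0,"rx":0,"ry":0,"rz":0},
    {"dx":0,"dy":0,"dz":0,"rx":0,"ry":0,"rz":0},
    {"dx":0,"dy":0,"dz":0,"rx":0,"ry":0,"rz":0},
    {"dx":0,"dy":0,"dz":0,"rx":0,"ry":0,"rz":0},
    {"dx":0,"dy":0,"dz":0,"rx":0,"ry":0,"rz":0},
    {"dx":0,"dy":0,"dz":0,"rx":0,"ry":0,"rz":0},
    {"dx":0,"dy":0,"dz":0,"rx":0,"ry":0,"rz":0},
    {"dx":0,"dy":0,"dz":0,"rx":0,"ry":0,"rz":0},
    {"dx":0,"dy":0,"dz":0,"rx":0,"ry":0,"rz":0},
    {"dx":0,"dy":0,"dz":0,"rx":0,"ry":0,"rz":0},
  ],
  claw=0,
  newtons=90,
)

```text
t: 9.05
tcp_pos: [0.4162, -0.2623, 0.0411]
tool_rot: [0.097, 0.995, -0.0, 0.0]
force: [-3.3, -2.5, 6.3]
finger_gap: 0.136
gripper_force: 89.2
```

Gripped at 89 N. Next I'll work out the rotation and the hover point over the ring.

```bash
cat > plan.py <<'E'
from h import *
from scipy.spatial.transform import Rotation as R
from station import sensors
psi=-.006;ax=np.array([np.cos(psi),np.sin(psi),0]);n=np.r_[-.5*ax[:2],.8660254];ex=ax*.8660254+[0,0,.5];ey=np.cross(n,ex)
C=np.array([.5672,.0134,.132])
def tool(phi):
    x=-(ex*np.cos(phi)+ey*np.sin(phi));z=-n;return R.from_matrix(np.c_[x,np.cross(z,x),z])
def go(p,T):
    s=sensors.sense();R0=R.from_quat(s["tool_rot"]);rv=(T*R0.inv()).as_rotvec()
    print("shift units",((p-s["tcp_pos"])/.025).round(2),"turn units",(rv/np.pi*6).round(3),"angle",np.degrees(np.linalg.norm(rv)).round(1),"target",p.round(4))
if __name__=="__main__":
    go(C+n*.059,tool(.5535));print(n,ex,ey)
E
python3 plan.py
```

```text
shift units [ 4.86 11.04  5.68] turn units [-0.375 -0.95   1.384] angle 51.6 target [0.5377 0.0136 0.1831]
[-0.499991    0.00299998  0.8660254 ] [ 0.86600981 -0.00519612  0.5       ] [0.00599996 0.99998199 0.        ]
```

>>> move_arm(
  targets=[
    {"dx":0,"dy":0,"dz":1,"rx":0,"ry":0,"rz":0},
    {"dx":0,"dy":0,"dz":1,"rx":0,"ry":0,"rz":0},
    {"dx":0,"dy":0,"dz":1,"rx":0,"ry":0,"rz":0},
    {"dx":0,"dy":0,"dz":1,"rx":0,"ry":0,"rz":0},
    {"dx":0,"dy":0,"dz":1,"rx":0,"ry":0,"rz":0},
    {"dx":0.405,"dy":0.92,"dz":0.1,"rx":-0.0313,"ry":-0.0792,"rz":0.1153},
    {"dx":0.405,"dy":0.92,"dz":0.1,"rx":-0.0313,"ry":-0.0792,"rz":0.1153},
    {"dx":0.405,"dy":0.92,"dz":0.1,"rx":-0.0313,"ry":-0.0792,"rz":0.1153},
    {"dx":0.405,"dy":0.92,"dz":0.1,"rx":-0.0313,"ry":-0.0792,"rz":0.1153},
    {"dx":0.405,"dy":0.92,"dz":0.1,"rx":-0.0313,"ry":-0.0792,"rz":0.1153},
  ],
)

```text
t: 10.3
tcp_pos: [0.4662, -0.1451, 0.1776]
tool_rot: [-0.055, 0.992, -0.029, 0.106]
force: [1.0, -0.2, -2.2]
finger_gap: 0.134
gripper_force: 88.3
```

>>> move_arm(
  targets=[
    {"dx":0.405,"dy":0.92,"dz":0.1,"rx":-0.0313,"ry":-0.0792,"rz":0.1153},
    {"dx":0.405,"dy":0.92,"dz":0.08,"rx":-0.0313,"ry":-0.0792,"rz":0.1153},
    {"dx":0.405,"dy":0.92,"dz":0,"rx":-0.0313,"ry":-0.0792,"rz":0.1153},
    {"dx":0.405,"dy":0.92,"dz":0,"rx":-0.0313,"ry":-0.0792,"rz":0.1153},
    {"dx":0.405,"dy":0.92,"dz":0,"rx":-0.0313,"ry":-0.0792,"rz":0.1153},
    {"dx":0.405,"dy":0.92,"dz":0,"rx":-0.0313,"ry":-0.0792,"rz":0.1153},
    {"dx":0.405,"dy":0.92,"dz":0,"rx":-0.0313,"ry":-0.0792,"rz":0.1153},
    {"dx":0,"dy":0,"dz":0,"rx":0,"ry":0,"rz":0},
    {"dx":0,"dy":0,"dz":0,"rx":0,"ry":0,"rz":0},
    {"dx":0,"dy":0,"dz":0,"rx":0,"ry":0,"rz":0},
  ],
)

```text
t: 11.55
tcp_pos: [0.5381, 0.0141, 0.1836]
tool_rot: [-0.261, 0.93, -0.072, 0.248]
force: [-0.2, 0.5, -2.9]
finger_gap: 0.135
gripper_force: 88.4
```

```bash
python3 plan.py; python3 snap.py w4
python3 - <<'E'
import cv2
cv2.imwrite("pics/w4c.png",cv2.resize(cv2.convertScaleAbs(cv2.imread("pics/w4.png")[150:400,130:430],alpha=1.8),(720,600),interpolation=cv2.INTER_CUBIC))
E
```

```text
shift units [-0.02 -0.02 -0.02] turn units [ 0.002 -0.004  0.003] angle 0.2 target [0.5377 0.0136 0.1831]
[-0.499991    0.00299998  0.8660254 ] [ 0.86600981 -0.00519612  0.5       ] [0.00599996 0.99998199 0.        ]
11.55 [-0.256  0.328  2.093  0.526  0.244 -2.854] [0.5381 0.0141 0.1836] [-0.2606  0.9304 -0.0719  0.2475] [-0.2  0.5 -2.9] 0.135
```

View pics/w4c.png

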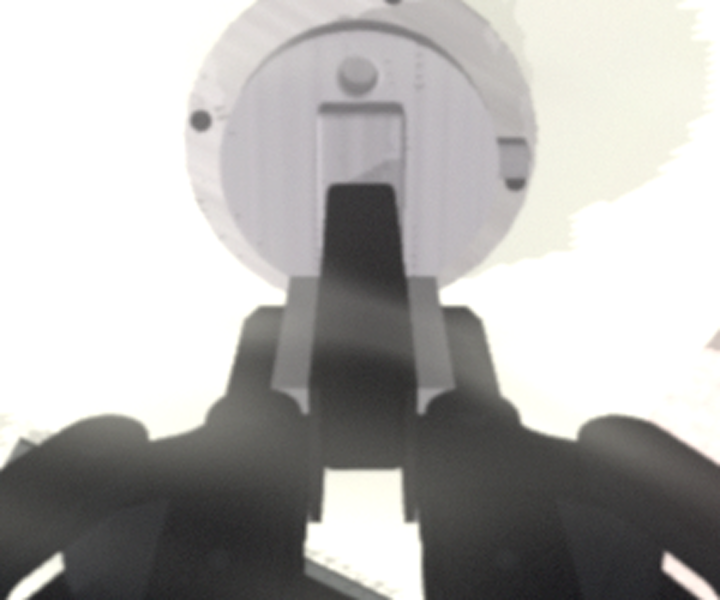

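The crop shows the bar centred at about column 361, with its near end at row 102. The near hole is at (357,75), beyond the bar and almost in line. However, q6 sits at its -2.85 limit, so I'll use the spanner's symmetry and turn the tool half round clockwise here. First I check the residual offsets.

Run:
```python
from plan import *
import json
m=json.load(open("w4.json"));s=sensors.sense();T=R.from_quat(s["tool_rot"]).as_matrix();p=s["tcp_pos"]
f=lambda x,y:(130+(x+.5)*300/720-.5,150+(y+.5)*250/600-.5)
h=onplane(m,*f(357,75),C,n);print("hole",h.round(4),"in face",((h-C)@ex).round(4),((h-C)@ey).round(4),"r",np.linalg.norm(h-C))
print("pred",25e-3*np.cos(.5535+np.pi),25e-3*np.sin(.5535+np.pi),"hole in tool",(T.T@(h-p)).round(4))
for x,y in((318,104),(405,104)):
    b=onplane(m,*f(x,y),p+T[:,2]*.0071,n);print("bar top edge in tool",(T.T@(b-p)).round(4))
for x,y in((329,185),(395,185)):
    b=onplane(m,*f(x,y),p-T[:,2]*.0389,n);print("grip top edge in tool",(T.T@(b-p)).round(4))
b=onplane(m,*f(363,468),p-T[:,2]*.0389,n);print("grip far",(T.T@(b-p)).round(4))
```

```text
hole [5.483e-01 1.000e-04 1.211e-01] in face -0.0218 -0.0135 r 0.02560067467029283
pred -0.021267247469647872 -0.0131416964302466 hole in tool [ 0.0263 -0.      0.0594]
bar top edge in tool [ 0.0329 -0.0075  0.0072]
bar top edge in tool [0.0329 0.0098 0.0072]
grip top edge in tool [ 0.0329 -0.0037 -0.0388]
grip top edge in tool [ 0.0329  0.0062 -0.0388]
grip far [-0.0177  0.0014 -0.0389]
```

The bias-corrected ring centre is about (0.567, 0.0126, 0.132), and the residuals are about 1 mm, inside the 2 mm clearance. Half turn about the ring normal in two calls.

>>> move_arm(
  targets=[
    {"dx":-0.04,"dy":-0.065,"dz":-0.02,"rx":0.1667,"ry":-0.001,"rz":-0.2887},
    {"dx":0,"dy":0,"dz":0,"rx":0.1667,"ry":-0.001,"rz":-0.2887},
    {"dx":0,"dy":0,"dz":0,"rx":0.1667,"ry":-0.001,"rz":-0.2887},
    {"dx":0,"dy":0,"dz":0,"rx":0.1667,"ry":-0.001,"rz":-0.2887},
    {"dx":0,"dy":0,"dz":0,"rx":0.1667,"ry":-0.001,"rz":-0.2887},
    {"dx":0,"dy":0,"dz":0,"rx":0.1667,"ry":-0.001,"rz":-0.2887},
    {"dx":0,"dy":0,"dz":0,"rx":0.1667,"ry":-0.001,"rz":-0.2887},
    {"dx":0,"dy":0,"dz":0,"rx":0.1667,"ry":-0.001,"rz":-0.2887},
    {"dx":0,"dy":0,"dz":0,"rx":0.1667,"ry":-0.001,"rz":-0.2887},
    {"dx":0,"dy":0,"dz":0,"rx":0.1667,"ry":-0.001,"rz":-0.2887},
  ],
)

```text
t: 12.85
tcp_pos: [0.5372, 0.0124, 0.1834]
tool_rot: [0.547, 0.796, 0.146, 0.213]
force: [-0.1, 0.0, -1.9]
finger_gap: 0.134
gripper_force: 88.4
```

>>> move_arm(
  targets=[
    {"dx":0,"dy":0,"dz":0,"rx":0.1667,"ry":-0.001,"rz":-0.2887},
    {"dx":0,"dy":0,"dz":0,"rx":0.1667,"ry":-0.001,"rz":-0.2887},
    {"dx":0,"dy":0,"dz":0,"rx":0.1667,"ry":-0.001,"rz":-0.2887},
    {"dx":0,"dy":0,"dz":0,"rx":0.1667,"ry":-0.001,"rz":-0.2887},
    {"dx":0,"dy":0,"dz":0,"rx":0.1667,"ry":-0.001,"rz":-0.2887},
    {"dx":0,"dy":0,"dz":0,"rx":0.1667,"ry":-0.001,"rz":-0.2887},
    {"dx":0,"dy":0,"dz":0,"rx":0.1667,"ry":-0.001,"rz":-0.2887},
    {"dx":0,"dy":0,"dz":0,"rx":0.1667,"ry":-0.001,"rz":-0.2887},
    {"dx":0,"dy":0,"dz":0,"rx":0,"ry":0,"rz":0},
    {"dx":0,"dy":0,"dz":0,"rx":0,"ry":0,"rz":0},
  ],
)

```text
t: 14.1
tcp_pos: [0.5371, 0.0127, 0.1833]
tool_rot: [0.93, 0.262, 0.25, 0.071]
force: [0.0, 0.5, -1.6]
finger_gap: 0.137
gripper_force: 88.4
```

```bash
cat > chk.py <<'E'
from plan import *
C2=np.array([.5666,.0123,.132]);s=sensors.sense()
print(round(s["t"],2),s["q"].round(3),s["force"].round(1),s["ft_torque"].round(2))
T=R.from_quat(s["tool_rot"]).as_matrix();x=T[:,0]
print("height over face",((s["tcp_pos"]-C2)@n).round(4),"lateral ex,ey",((s["tcp_pos"]-C2)@ex).round(4),((s["tcp_pos"]-C2)@ey).round(4),"phi",np.arctan2(x@ey,x@ex).round(4),"tilt",np.degrees(np.arccos(min(1,-T[:,2]@n))).round(2))
E
python3 chk.py; python3 -c "
from plan import *
go(np.array([.5666,.0123,.132])+n*.059,tool(.5535+np.pi))"; python3 snap.py w5
python3 - <<'E'
import cv2
cv2.imwrite("pics/w5c.png",cv2.resize(cv2.convertScaleAbs(cv2.imread("pics/w5.png")[150:400,130:430],alpha=1.8),(720,600),interpolation=cv2.INTER_CUBIC))
E
```

```text
14.1 [-0.263  0.328  2.099  0.572  0.24   0.234] [ 0.   0.5 -1.6] [0.08 0.4  0.02]
height over face 0.0591 lateral ex,ey 0.0001 0.0003 phi 0.5546 tilt 0.14
shift units [-0.   -0.01 -0.01] turn units [-0.     0.004 -0.003] angle 0.2 target [0.5371 0.0125 0.1831]
14.1 [-0.263  0.328  2.099  0.572  0.24   0.234] [0.5371 0.0127 0.1833] [0.9295 0.2617 0.2499 0.0715] [ 0.   0.5 -1.6] 0.137
```

View pics/w5c.png

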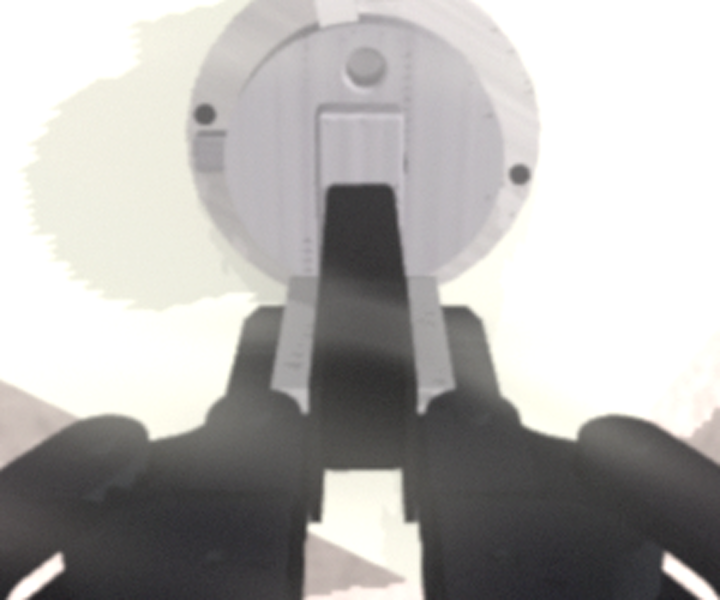

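The crop shows the far-side hole at (366,67) and the bar centred at about 361, its near end at row 104. I'll compute the hole in the tool frame.

Run:
```python
from plan import *
import json
m=json.load(open("w5.json"));s=sensors.sense();T=R.from_quat(s["tool_rot"]).as_matrix();p=s["tcp_pos"]
f=lambda x,y:(130+(x+.5)*300/720-.5,150+(y+.5)*250/600-.5)
h=onplane(m,*f(366,67),C,n);print("hole in tool",(T.T@(h-p)).round(4),"in face",((h-C)@ex).round(4),((h-C)@ey).round(4))
for x,y in((318,105),(404,105)):
    b=onplane(m,*f(x,y),p+T[:,2]*.0071,n);print("bar in tool",(T.T@(b-p)).round(4))
# where the pin tip axis (x=.0255, bar mid y) extended to hole depth
```

```text
hole in tool [ 0.026  -0.0004  0.0595] in face 0.0216 0.0133
bar in tool [ 0.0304 -0.0101  0.0072]
bar in tool [0.0304 0.007  0.0072]
```

The half turn separates the camera's world-fixed bias (about 1.3 mm per axis) from the real offsets. The ring centre becomes about (0.5688, 0.0129, 0.133), matching the top-camera bore at (0.5683, 0.0132, 0.1327). I'll shift by that and lower along the ring axis to about 3 mm of pin depth.

>>> move_arm(
  targets=[
    {"dx":0.084,"dy":0.012,"dz":0.048,"rx":0,"ry":0,"rz":0},
    {"dx":0.13,"dy":-0.001,"dz":-0.225,"rx":0,"ry":0,"rz":0},
    {"dx":0.13,"dy":-0.001,"dz":-0.225,"rx":0,"ry":0,"rz":0},
    {"dx":0.13,"dy":-0.001,"dz":-0.225,"rx":0,"ry":0,"rz":0},
    {"dx":0.13,"dy":-0.001,"dz":-0.225,"rx":0,"ry":0,"rz":0},
    {"dx":0.035,"dy":0,"dz":-0.061,"rx":0,"ry":0,"rz":0},
    {"dx":0.035,"dy":0,"dz":-0.061,"rx":0,"ry":0,"rz":0},
    {"dx":0.035,"dy":0,"dz":-0.061,"rx":0,"ry":0,"rz":0},
    {"dx":0.035,"dy":0,"dz":-0.061,"rx":0,"ry":0,"rz":0},
    {"dx":0,"dy":0,"dz":0,"rx":0,"ry":0,"rz":0},
  ],
)

```text
t: 15.4
tcp_pos: [0.5557, 0.0133, 0.1558]
tool_rot: [0.93, 0.261, 0.25, 0.071]
force: [0.2, -0.3, -1.7]
finger_gap: 0.136
gripper_force: 88.4
```

```bash
sed -i 's/C2=.*;s=/C2=np.array([.5688,.0129,.1333]);s=/' chk.py; python3 chk.py
```

```text
15.4 [-0.25   0.409  2.084  0.738  0.183  0.077] [ 0.2 -0.3 -1.7] [ 0.05  0.39 -0.01]
height over face 0.026 lateral ex,ey -0.0001 0.0003 phi 0.5525 tilt 0.14
```

No contact force at a nominal 3 mm depth, so I'll go 7.5 mm deeper.

>>> move_arm(
  targets=[
    {"dx":0.03,"dy":0,"dz":-0.052,"rx":0,"ry":0,"rz":0},
    {"dx":0.03,"dy":0,"dz":-0.052,"rx":0,"ry":0,"rz":0},
    {"dx":0.03,"dy":0,"dz":-0.052,"rx":0,"ry":0,"rz":0},
    {"dx":0.03,"dy":0,"dz":-0.052,"rx":0,"ry":0,"rz":0},
    {"dx":0.03,"dy":0,"dz":-0.052,"rx":0,"ry":0,"rz":0},
    {"dx":0,"dy":0,"dz":0,"rx":0,"ry":0,"rz":0},
    {"dx":0,"dy":0,"dz":0,"rx":0,"ry":0,"rz":0},
    {"dx":0,"dy":0,"dz":0,"rx":0,"ry":0,"rz":0},
    {"dx":0,"dy":0,"dz":0,"rx":0,"ry":0,"rz":0},
    {"dx":0,"dy":0,"dz":0,"rx":0,"ry":0,"rz":0},
  ],
)

```text
t: 16.65
tcp_pos: [0.5594, 0.0133, 0.1493]
tool_rot: [0.93, 0.261, 0.25, 0.071]
force: [0.0, -0.8, -2.5]
finger_gap: 0.136
gripper_force: 88.4
```

```bash
python3 chk.py
```

```text
16.65 [-0.247  0.427  2.081  0.793  0.171  0.023] [ 0.  -0.8 -2.5] [0.01 0.44 0.  ]
height over face 0.0186 lateral ex,ey -0.0001 0.0003 phi 0.5525 tilt 0.14
```

The pins are in, with a nominal depth of 10 mm and no force. Now I turn clockwise about the ring normal, 5° per row.

>>> move_arm(
  targets=[
    {"dx":0,"dy":0,"dz":0,"rx":0.0833,"ry":-0.0005,"rz":-0.1443},
    {"dx":0,"dy":0,"dz":0,"rx":0.0833,"ry":-0.0005,"rz":-0.1443},
    {"dx":0,"dy":0,"dz":0,"rx":0.0833,"ry":-0.0005,"rz":-0.1443},
    {"dx":0,"dy":0,"dz":0,"rx":0.0833,"ry":-0.0005,"rz":-0.1443},
    {"dx":0,"dy":0,"dz":0,"rx":0.0833,"ry":-0.0005,"rz":-0.1443},
    {"dx":0,"dy":0,"dz":0,"rx":0.0833,"ry":-0.0005,"rz":-0.1443},
    {"dx":0,"dy":0,"dz":0,"rx":0.0833,"ry":-0.0005,"rz":-0.1443},
    {"dx":0,"dy":0,"dz":0,"rx":0.0833,"ry":-0.0005,"rz":-0.1443},
    {"dx":0,"dy":0,"dz":0,"rx":0.0833,"ry":-0.0005,"rz":-0.1443},
    {"dx":0,"dy":0,"dz":0,"rx":0,"ry":0,"rz":0},
  ],
)

```text
t: 17.9
tcp_pos: [0.5597, 0.0126, 0.1495]
tool_rot: [0.959, -0.115, 0.259, -0.028]
force: [-1.0, -3.7, -1.0]
finger_gap: 0.137
gripper_force: 88.6
```

```bash
python3 chk.py
```

```text
17.9 [-0.246  0.427  2.081  0.786  0.167  0.815] [-1.  -3.7 -1. ] [-0.58  0.55 -0.26]
height over face 0.0186 lateral ex,ey 0.0003 -0.0004 phi -0.2315 tilt 0.23
```

>>> move_arm(
  targets=[
    {"dx":0,"dy":0,"dz":0,"rx":0.0333,"ry":-0.0002,"rz":-0.0577},
    {"dx":0,"dy":0,"dz":0,"rx":0.0333,"ry":-0.0002,"rz":-0.0577},
    {"dx":0,"dy":0,"dz":0,"rx":0.0333,"ry":-0.0002,"rz":-0.0577},
    {"dx":0,"dy":0,"dz":0,"rx":0.0333,"ry":-0.0002,"rz":-0.0577},
    {"dx":0,"dy":0,"dz":0,"rx":0.0333,"ry":-0.0002,"rz":-0.0577},
    {"dx":0,"dy":0,"dz":0,"rx":0,"ry":0,"rz":0},
    {"dx":0,"dy":0,"dz":0,"rx":0,"ry":0,"rz":0},
    {"dx":0,"dy":0,"dz":0,"rx":0,"ry":0,"rz":0},
    {"dx":0,"dy":0,"dz":0,"rx":0,"ry":0,"rz":0},
    {"dx":0,"dy":0,"dz":0,"rx":0,"ry":0,"rz":0},
  ],
)

```text
t: 19.15
tcp_pos: [0.5596, 0.0127, 0.1495]
tool_rot: [0.945, -0.199, 0.255, -0.051]
force: [-1.5, -4.8, -0.5]
finger_gap: 0.136
gripper_force: 88.7
```

```bash
python3 chk.py
```

```text
19.15 [-0.246  0.427  2.081  0.783  0.167  0.995] [-1.5 -4.8 -0.5] [-1.08  0.67 -0.39]
height over face 0.0186 lateral ex,ey 0.0001 -0.0003 phi -0.4083 tilt 0.22
```

>>> move_arm(
  targets=[
    {"dx":0,"dy":0,"dz":0,"rx":0.0333,"ry":-0.0002,"rz":-0.0577},
    {"dx":0,"dy":0,"dz":0,"rx":0.0333,"ry":-0.0002,"rz":-0.0577},
    {"dx":0,"dy":0,"dz":0,"rx":0.0333,"ry":-0.0002,"rz":-0.0577},
    {"dx":0,"dy":0,"dz":0,"rx":0,"ry":0,"rz":0},
    {"dx":0,"dy":0,"dz":0,"rx":0,"ry":0,"rz":0},
    {"dx":0,"dy":0,"dz":0,"rx":0,"ry":0,"rz":0},
    {"dx":0,"dy":0,"dz":0,"rx":0,"ry":0,"rz":0},
    {"dx":0,"dy":0,"dz":0,"rx":0,"ry":0,"rz":0},
    {"dx":0,"dy":0,"dz":0,"rx":0,"ry":0,"rz":0},
    {"dx":0,"dy":0,"dz":0,"rx":0,"ry":0,"rz":0},
  ],
)

```text
t: 20.4
tcp_pos: [0.5595, 0.0126, 0.1494]
tool_rot: [0.933, -0.248, 0.252, -0.064]
force: [-0.5, -5.7, -0.3]
finger_gap: 0.133
gripper_force: 88.7
```

```bash
python3 chk.py
```

```text
20.4 [-0.246  0.427  2.082  0.781  0.166  1.102] [-0.5 -5.7 -0.3] [-1.06  0.73 -0.5 ]
height over face 0.0186 lateral ex,ey 0.0001 -0.0003 phi -0.5129 tilt 0.23
```

>>> move_arm(
  targets=[
    {"dx":0,"dy":0,"dz":0,"rx":0.0333,"ry":-0.0002,"rz":-0.0577},
    {"dx":0,"dy":0,"dz":0,"rx":0.0333,"ry":-0.0002,"rz":-0.0577},
    {"dx":0,"dy":0,"dz":0,"rx":0.0333,"ry":-0.0002,"rz":-0.0577},
    {"dx":0,"dy":0,"dz":0,"rx":0,"ry":0,"rz":0},
    {"dx":0,"dy":0,"dz":0,"rx":0,"ry":0,"rz":0},
    {"dx":0,"dy":0,"dz":0,"rx":0,"ry":0,"rz":0},
    {"dx":0,"dy":0,"dz":0,"rx":0,"ry":0,"rz":0},
    {"dx":0,"dy":0,"dz":0,"rx":0,"ry":0,"rz":0},
    {"dx":0,"dy":0,"dz":0,"rx":0,"ry":0,"rz":0},
    {"dx":0,"dy":0,"dz":0,"rx":0,"ry":0,"rz":0},
  ],
)

```text
t: 21.65
tcp_pos: [0.5594, 0.0126, 0.1494]
tool_rot: [0.919, -0.297, 0.248, -0.077]
force: [-1.5, -5.7, -0.5]
finger_gap: 0.136
gripper_force: 88.8
```

```bash
python3 chk.py;python3 snap.py w6
python3 - <<'E'
import cv2
cv2.imwrite("pics/w6c.png",cv2.resize(cv2.convertScaleAbs(cv2.imread("pics/w6.png")[100:350,130:430],alpha=1.6),(720,600),interpolation=cv2.INTER_CUBIC))
E
```

```text
21.65 [-0.246  0.427  2.082  0.778  0.166  1.209] [-1.5 -5.7 -0.5] [-1.13  0.79 -0.49]
height over face 0.0186 lateral ex,ey -0.0001 -0.0003 phi -0.6177 tilt 0.22
21.65 [-0.246  0.427  2.082  0.778  0.166  1.209] [0.5594 0.0126 0.1494] [ 0.9189 -0.2966  0.2484 -0.0769] [-1.5 -5.7 -0.5] 0.136
```

View pics/w6c.png

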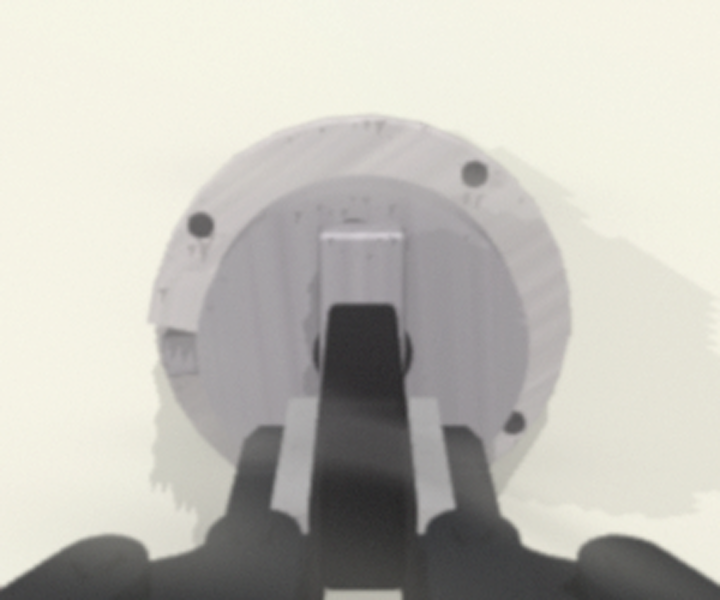

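The crop shows the bar seated in the holes. The lug at (180,353) is just below the stop block at (172,315), almost touching. I'll turn a little more until the torque rises.

>>> move_arm(
  targets=[
    {"dx":0,"dy":0,"dz":0,"rx":0.0333,"ry":-0.0002,"rz":-0.0577},
    {"dx":0,"dy":0,"dz":0,"rx":0.0333,"ry":-0.0002,"rz":-0.0577},
    {"dx":0,"dy":0,"dz":0,"rx":0,"ry":0,"rz":0},
    {"dx":0,"dy":0,"dz":0,"rx":0,"ry":0,"rz":0},
    {"dx":0,"dy":0,"dz":0,"rx":0,"ry":0,"rz":0},
    {"dx":0,"dy":0,"dz":0,"rx":0,"ry":0,"rz":0},
    {"dx":0,"dy":0,"dz":0,"rx":0,"ry":0,"rz":0},
    {"dx":0,"dy":0,"dz":0,"rx":0,"ry":0,"rz":0},
    {"dx":0,"dy":0,"dz":0,"rx":0,"ry":0,"rz":0},
    {"dx":0,"dy":0,"dz":0,"rx":0,"ry":0,"rz":0},
  ],
)

```text
t: 22.95
tcp_pos: [0.5593, 0.0125, 0.1494]
tool_rot: [0.908, -0.328, 0.246, -0.085]
force: [-2.7, -5.5, -0.4]
finger_gap: 0.139
gripper_force: 88.9
```

```bash
python3 chk.py
```

```text
22.95 [-0.245  0.427  2.082  0.776  0.166  1.28 ] [-2.7 -5.5 -0.4] [-1.24  0.85 -0.37]
height over face 0.0186 lateral ex,ey -0.0002 -0.0004 phi -0.6863 tilt 0.23
```

>>> move_arm(
  targets=[
    {"dx":0,"dy":0,"dz":0,"rx":0.0333,"ry":-0.0002,"rz":-0.0577},
    {"dx":0,"dy":0,"dz":0,"rx":0.0333,"ry":-0.0002,"rz":-0.0577},
    {"dx":0,"dy":0,"dz":0,"rx":0,"ry":0,"rz":0},
    {"dx":0,"dy":0,"dz":0,"rx":0,"ry":0,"rz":0},
    {"dx":0,"dy":0,"dz":0,"rx":0,"ry":0,"rz":0},
    {"dx":0,"dy":0,"dz":0,"rx":0,"ry":0,"rz":0},
    {"dx":0,"dy":0,"dz":0,"rx":0,"ry":0,"rz":0},
    {"dx":0,"dy":0,"dz":0,"rx":0,"ry":0,"rz":0},
    {"dx":0,"dy":0,"dz":0,"rx":0,"ry":0,"rz":0},
    {"dx":0,"dy":0,"dz":0,"rx":0,"ry":0,"rz":0},
  ],
)

```text
t: 24.2
tcp_pos: [0.5593, 0.0127, 0.1494]
tool_rot: [0.898, -0.356, 0.243, -0.092]
force: [-2.8, -6.3, 0.1]
finger_gap: 0.139
gripper_force: 93.2
```

```bash
python3 chk.py
```

```text
24.2 [-0.245  0.427  2.081  0.77   0.166  1.347] [-2.8 -6.3  0.1] [-1.83  0.86  0.76]
height over face 0.0187 lateral ex,ey -0.0002 -0.0003 phi -0.7472 tilt 0.23
```

Torque about the ring axis jumped to about 1.6 N m, so the lug is on its stop. I'll back off 3° within the pin slack to relieve it, then draw straight out along the normal.

>>> move_arm(
  targets=[
    {"dx":0,"dy":0,"dz":0,"rx":-0.05,"ry":0,"rz":0.0866},
    {"dx":0,"dy":0,"dz":0,"rx":0,"ry":0,"rz":0},
    {"dx":-0.04,"dy":0,"dz":0.069,"rx":0,"ry":0,"rz":0},
    {"dx":-0.04,"dy":0,"dz":0.069,"rx":0,"ry":0,"rz":0},
    {"dx":-0.08,"dy":0,"dz":0.139,"rx":0,"ry":0,"rz":0},
    {"dx":-0.08,"dy":0,"dz":0.139,"rx":0,"ry":0,"rz":0},
    {"dx":-0.16,"dy":0.001,"dz":0.277,"rx":0,"ry":0,"rz":0},
    {"dx":-0.3,"dy":0.002,"dz":0.52,"rx":0,"ry":0,"rz":0},
    {"dx":-0.4,"dy":0.002,"dz":0.693,"rx":0,"ry":0,"rz":0},
    {"dx":-0.4,"dy":0.002,"dz":0.693,"rx":0,"ry":0,"rz":0},
  ],
)

```text
t: 25.45
tcp_pos: [0.5205, 0.0147, 0.2143]
tool_rot: [0.906, -0.336, 0.243, -0.089]
force: [0.8, -0.9, -1.4]
finger_gap: 0.137
gripper_force: 88.0
```

```bash
cat > home.py <<'E'
from plan import *
s=sensors.sense();print(round(s["t"],2),s["q"].round(3),s["force"].round(1),s["ft_torque"].round(2),s["finger_gap"])
go(np.array([.4162,-.2623,.0411]),R.from_quat([.0970,.9953,0,0])*R.from_euler("z",np.pi))
E
python3 home.py
```

```text
25.45 [-0.27   0.241  2.096  0.422  0.325  1.643] [ 0.8 -0.9 -1.4] [-0.01  0.45  0.03] 0.13720778655276825
shift units [ -4.17 -11.08  -6.93] turn units [-0.253  0.977  0.963] angle 41.8 target [ 0.4162 -0.2623  0.0411]
```

>>> move_arm(
  targets=[
    {"dx":-0.348,"dy":-0.923,"dz":-0.1,"rx":-0.0211,"ry":0.0814,"rz":0.0803},
    {"dx":-0.348,"dy":-0.923,"dz":-0.1,"rx":-0.0211,"ry":0.0814,"rz":0.0803},
    {"dx":-0.348,"dy":-0.923,"dz":-0.1,"rx":-0.0211,"ry":0.0814,"rz":0.0803},
    {"dx":-0.348,"dy":-0.923,"dz":-0.1,"rx":-0.0211,"ry":0.0814,"rz":0.0803},
    {"dx":-0.348,"dy":-0.923,"dz":-0.1,"rx":-0.0211,"ry":0.0814,"rz":0.0803},
    {"dx":-0.348,"dy":-0.923,"dz":-0.3,"rx":-0.0211,"ry":0.0814,"rz":0.0803},
    {"dx":-0.348,"dy":-0.923,"dz":-0.3,"rx":-0.0211,"ry":0.0814,"rz":0.0803},
    {"dx":-0.348,"dy":-0.923,"dz":-0.3,"rx":-0.0211,"ry":0.0814,"rz":0.0803},
    {"dx":-0.348,"dy":-0.923,"dz":-0.3,"rx":-0.0211,"ry":0.0814,"rz":0.0803},
    {"dx":-0.348,"dy":-0.923,"dz":-0.3,"rx":-0.0211,"ry":0.0814,"rz":0.0803},
  ],
)

```text
t: 26.7
tcp_pos: [0.4343, -0.2169, 0.1642]
tool_rot: [0.989, -0.138, 0.042, -0.016]
force: [0.3, -0.5, -1.5]
finger_gap: 0.13
gripper_force: 87.9
```

>>> move_arm(
  targets=[
    {"dx":-0.348,"dy":-0.923,"dz":-0.4,"rx":-0.0211,"ry":0.0814,"rz":0.0803},
    {"dx":-0.348,"dy":-0.923,"dz":-0.4,"rx":-0.0211,"ry":0.0814,"rz":0.0803},
    {"dx":0,"dy":0,"dz":-0.5,"rx":0,"ry":0,"rz":0},
    {"dx":0,"dy":0,"dz":-0.5,"rx":0,"ry":0,"rz":0},
    {"dx":0,"dy":0,"dz":0,"rx":0,"ry":0,"rz":0},
    {"dx":0,"dy":0,"dz":0,"rx":0,"ry":0,"rz":0},
    {"dx":0,"dy":0,"dz":0,"rx":0,"ry":0,"rz":0},
    {"dx":0,"dy":0,"dz":0,"rx":0,"ry":0,"rz":0},
    {"dx":0,"dy":0,"dz":0,"rx":0,"ry":0,"rz":0},
    {"dx":0,"dy":0,"dz":0,"rx":0,"ry":0,"rz":0},
  ],
)

```text
t: 27.95
tcp_pos: [0.4175, -0.2635, 0.1194]
tool_rot: [0.995, -0.096, 0.002, 0.0]
force: [-0.1, 0.8, -1.3]
finger_gap: 0.138
gripper_force: 88.1
```

```bash
python3 home.py; python3 snap.py t7 top
python3 - <<'E'
from h import *
t=cv2.cvtColor(cv2.imread("pics/t7.png"),cv2.COLOR_BGR2GRAY)
E
python3 snap.py w7
python3 - <<'E'
from plan import *
import json
m=json.load(open("w7.json"));g=cv2.cvtColor(cv2.imread("pics/w7.png"),cv2.COLOR_BGR2GRAY)
s=sensors.sense();T=R.from_quat(s["tool_rot"]).as_matrix();p=s["tcp_pos"]
# bar near-end: brightness profile in the bar's columns and rows
print("rows col280",[(v,int(g[v,280])) for v in range(150,240,3)])
print("cols row205",[(u,int(g[205,u])) for u in range(245,318,3)])
E
```

```text
27.95 [-0.791  0.49   1.847  0.003  0.802  0.97 ] [-0.1  0.8 -1.3] [ 0.   -0.02  0.06] 0.13802921389143236
shift units [-0.05  0.05 -3.13] turn units [ 0.002  0.007 -0.003] angle 0.2 target [ 0.4162 -0.2623  0.0411]
27.95 [-0.791  0.49   1.847  0.003  0.802  0.97 ] [ 0.4175 -0.2635  0.1194] [ 9.953e-01 -9.630e-02  2.000e-03  2.000e-04] [-0.1  0.8 -1.3] 0.138
28.0 [-0.791  0.49   1.847  0.003  0.802  0.97 ] [ 0.4175 -0.2635  0.1193] [ 9.954e-01 -9.630e-02  2.000e-03  2.000e-04] [ 0.5 -0.  -2.2] 0.132
rows col280 [(150, 91), (153, 90), (156, 91), (159, 91), (162, 91), (165, 93), (168, 93), (171, 94), (174, 95), (177, 85), (180, 87), (183, 95), (186, 92), (189, 90), (192, 89), (195, 88), (198, 87), (201, 88), (204, 88), (207, 88), (210, 86), (213, 88), (216, 94), (219, 128), (222, 128), (225, 129), (228, 128), (231, 128), (234, 127), (237, 128)]
cols row205 [(245, 74), (248, 73), (251, 73), (254, 73), (257, 72), (260, 85), (263, 89), (266, 89), (269, 87), (272, 88), (275, 87), (278, 88), (281, 86), (284, 87), (287, 88), (290, 88), (293, 88), (296, 88), (299, 88), (302, 82), (305, 83), (308, 83), (311, 84), (314, 84), (317, 85)]
```

Run:
```python
import cv2,numpy as np
for n in ("w5","w6","w7"):
    g=cv2.cvtColor(cv2.imread(f"pics/{n}.png"),cv2.COLOR_BGR2GRAY)
    print(n,"\n col280",[int(g[v,280]) for v in range(180,400,8)])
    for v in (205,222,240,260,300,330): print(v,[int(x) for x in g[v,236:326:4]])
```

```text
w5 
 col280 [93, 112, 95, 105, 105, 105, 36, 32, 32, 30, 29, 40, 51, 50, 45, 31, 28, 30, 37, 42, 46, 135, 138, 142, 145, 146, 103, 140]
205 [104, 105, 103, 103, 104, 100, 99, 102, 104, 101, 105, 105, 102, 105, 102, 108, 98, 104, 105, 103, 105, 106, 106]
222 [103, 104, 103, 103, 104, 100, 99, 100, 103, 101, 104, 104, 103, 103, 102, 107, 98, 104, 103, 102, 105, 104, 105]
240 [104, 105, 104, 102, 105, 102, 99, 72, 32, 31, 31, 31, 32, 32, 34, 90, 99, 102, 101, 102, 103, 103, 106]
260 [106, 103, 101, 102, 103, 100, 102, 44, 34, 33, 30, 29, 29, 31, 31, 33, 100, 103, 101, 102, 113, 113, 115]
300 [49, 45, 68, 92, 90, 91, 47, 36, 34, 31, 31, 31, 32, 32, 34, 37, 44, 87, 90, 91, 90, 63, 63]
330 [55, 53, 52, 52, 50, 48, 47, 44, 42, 41, 41, 41, 40, 39, 39, 36, 40, 39, 38, 39, 40, 39, 41]
w6 
 col280 [108, 103, 114, 103, 102, 102, 34, 32, 33, 31, 30, 39, 48, 47, 45, 29, 26, 31, 35, 40, 44, 114, 117, 119, 123, 128, 135, 141]
205 [103, 104, 101, 98, 100, 102, 100, 100, 102, 98, 102, 103, 99, 102, 99, 98, 93, 96, 97, 97, 96, 98, 97]
222 [100, 102, 102, 98, 99, 100, 88, 96, 101, 99, 100, 103, 99, 100,
[... 499 characters left out ...]
7, 63, 59, 55, 35, 31, 33, 37, 40, 43, 44, 41, 41, 158, 155, 157, 152]
205 [129, 126, 76, 73, 73, 72, 85, 89, 87, 88, 88, 88, 87, 87, 87, 88, 87, 83, 83, 83, 84, 142, 145]
222 [138, 121, 78, 74, 73, 73, 81, 106, 127, 123, 124, 128, 123, 125, 123, 122, 89, 83, 83, 84, 84, 148, 150]
240 [157, 131, 92, 90, 89, 88, 88, 100, 126, 123, 124, 128, 123, 125, 122, 122, 89, 88, 89, 89, 92, 155, 172]
260 [156, 152, 151, 152, 152, 150, 153, 107, 44, 41, 40, 38, 37, 38, 37, 90, 159, 155, 156, 163, 162, 158, 157]
300 [53, 50, 65, 102, 101, 100, 54, 40, 38, 37, 35, 35, 35, 35, 38, 41, 48, 95, 98, 98, 96, 66, 68]
330 [57, 56, 54, 52, 52, 49, 50, 44, 41, 40, 40, 38, 38, 36, 36, 34, 38, 37, 39, 38, 39, 39, 40]
```

Between w6 and w7 the spanner's edges moved about 24 px in the image while still gripped, so it has shifted or tilted in the fingers. I'll solve for its shift and pitch in the tool frame from three edges.

```bash
cat > slip.py <<'E'
from plan import *
import json,sys
from scipy.optimize import least_squares
def rows(n):
    g=cv2.cvtColor(cv2.imread(f"pics/{n}.png"),cv2.COLOR_BGR2GRAY).astype(float)[:,274:287].mean(1)
    d=np.diff(g);a=200+np.argmin(d[200:275]);b=330+np.argmax(d[330:390]);
    lo=a-45;c=lo+np.argmax(np.abs(d[lo:a-8]));return np.array([c,a,b])+.5,d[[c,a,b]]
def solve(n,T,r):
    m=json.load(open(n+".json"));E=np.array(m["extrinsics"]);x4,y4=tool(.5535).as_matrix()[:,:2].T
    e=.00125*x4+.0013*y4
    def f(v):
        o=[]
        for (x,z),row in zip(((.032,-.023),(.018,-.023),(-.018,.023)),r):
            c,s=np.cos(v[2]),np.sin(v[2]);xs,zs=c*x+s*z,-s*x+c*z
            q=np.array([v[0]+xs,0,-.0159+v[1]-zs]);o.append(proj(m,T[1]+T[0]@q+e)[1]-row)
        return o
    k=least_squares(f,[0,0,0]);return k.x*[1e3,1e3,57.3],k.cost
Q={"w5":([.9295,.2617,.2499,.0715],[.5371,.0127,.1833]),"w6":([.9189,-.2966,.2484,-.0769],[.5594,.0126,.1494]),"w7":([.9954,-.0963,.002,.0002],[.4175,-.2635,.1194])}
if __name__=="__main__":
  for n,(q,p) in Q.items():
    r,d=rows(n);print(n,r,d.round(0),"dx mm, dz(tool,+down) mm, pitch deg",*solve(n,(R.from_quat(q).as_matrix(),np.array(p)),r))
E
python3 slip.py
```

```text
w5 [196.5 226.5 345.5] [ 11. -26.  42.] dx mm, dz(tool,+down) mm, pitch deg [  5.66336579 -12.32662718  12.42540377] 5.6545549686242126e-27
w6 [196.5 226.5 345.5] [ 11. -25.  34.] dx mm, dz(tool,+down) mm, pitch deg [  5.58173069 -12.35015438  12.42428951] 1.0097419586828951e-26
w7 [217.5 246.5 366.5] [ 15. -33.  42.] dx mm, dz(tool,+down) mm, pitch deg [ -5.40556495 -10.54114961  12.92926274] 1.0864823475427951e-25
```

Run:
```python
from slip import *
m=json.load(open("w5.json"));q,p=Q["w5"];T=R.from_quat(q).as_matrix();p=np.array(p);x4,y4=tool(.5535).as_matrix()[:,:2].T
e=.00125*x4+.0013*y4
P=((.032,-.023),(.018,-.023),(-.018,.023))
def pr(v):
    o=[]
    for x,z in P:
        c,s=np.cos(v[2]),np.sin(v[2]);xs,zs=c*x+s*z,-s*x+c*z
        o.append(proj(m,p+T@np.array([v[0]+xs,0,-.0159+v[1]-zs])+e)[1])
    return np.array(o)
b=pr([-.0003,0,0]);print("pred w5 rows",b.round(1),"meas",rows("w5")[0],"w4",rows("w4")[0],"w7",rows("w7")[0])
D=rows("w7")[0]-rows("w5")[0]
k=least_squares(lambda v:pr([v[0]-.0003,v[1],0])-b-D,[0,0]);print("no pitch dx,dz mm",k.x*1e3,k.fun.round(1))
k=least_squares(lambda v:pr([v[0]-.0003,v[1],v[2]])-b-D,[0,0,0],x_scale=[.01,.01,.1]);print("pitch",k.x*[1e3,1e3,57.3],k.fun.round(1))
k=least_squares(lambda v:pr([v[0]-.0003,0,v[1]])-b-D,[0,0],x_scale=[.01,.1]);print("dx,pitch",k.x*[1e3,57.3],k.fun.round(1))
```

```text
pred w5 rows [193.6 221.2 343.8] meas [196.5 226.5 345.5] w4 [192.5 225.5 345.5] w7 [217.5 246.5 366.5]
no pitch dx,dz mm [-10.82418581   0.64591781] [ 0. -0.  0.]
pitch [-10.66472135   0.41268176   0.30311278] [-0. -0. -0.]
dx,pitch [-10.38703713   0.79274422] [-0.1  0.1  0. ]
```

It is a clean translation: the spanner has slid -10.7 mm along tool x, with no pitch. I'll compensate the target, (0.4273, -0.2644), stop just above the block, and re-measure.

>>> move_arm(
  targets=[
    {"dx":0.196,"dy":-0.018,"dz":-0.6,"rx":0.002,"ry":0.007,"rz":-0.003},
    {"dx":0.196,"dy":-0.018,"dz":-0.6,"rx":0,"ry":0,"rz":0},
    {"dx":0,"dy":0,"dz":-0.6,"rx":0,"ry":0,"rz":0},
    {"dx":0,"dy":0,"dz":-0.57,"rx":0,"ry":0,"rz":0},
    {"dx":0,"dy":0,"dz":0,"rx":0,"ry":0,"rz":0},
    {"dx":0,"dy":0,"dz":0,"rx":0,"ry":0,"rz":0},
    {"dx":0,"dy":0,"dz":0,"rx":0,"ry":0,"rz":0},
    {"dx":0,"dy":0,"dz":0,"rx":0,"ry":0,"rz":0},
    {"dx":0,"dy":0,"dz":0,"rx":0,"ry":0,"rz":0},
    {"dx":0,"dy":0,"dz":0,"rx":0,"ry":0,"rz":0},
  ],
)

```text
t: 29.3
tcp_pos: [0.4274, -0.2644, 0.0602]
tool_rot: [0.995, -0.097, 0.0, -0.0]
force: [0.2, -0.9, -1.8]
finger_gap: 0.135
gripper_force: 88.1
```

```bash
python3 snap.py w8
python3 - <<'E'
from slip import *
for n in("w7","w8"):
    print(n,rows(n)[0]);g=cv2.cvtColor(cv2.imread(f"pics/{n}.png"),cv2.COLOR_BGR2GRAY)
    print([int(x) for x in g[150:400:5,280]])
    for v in(228,240): print(v,[int(x) for x in g[v,200:360:5]])
m=json.load(open("w8.json"))
C0=np.array([.4158,-.2622,0]);d=np.array([.981,-.193,0]);w=np.array([.193,.981,0])
print("plate/block predicted px:",[np.round(proj(m,C0+d*a*.05+w*b*.03+[0,0,.004]),0).tolist() for a,b in((1,1),(1,-1),(-1,1),(-1,-1))])
g=cv2.cvtColor(cv2.imread("pics/w8.png"),cv2.COLOR_BGR2GRAY);print("col 250",[int(x) for x in g[60:300:5,252]])
E
```

```text
29.3 [-7.770e-01  6.060e-01  1.862e+00  1.000e-03  6.740e-01  9.880e-01] [ 0.4274 -0.2644  0.0602] [ 9.953e-01 -9.700e-02  2.000e-04 -1.000e-04] [ 0.2 -0.9 -1.8] 0.135
w7 [217.5 246.5 366.5]
[91, 90, 91, 93, 94, 89, 87, 93, 89, 88, 88, 88, 86, 92, 130, 129, 128, 127, 128, 121, 39, 37, 38, 41, 49, 62, 62, 59, 58, 45, 35, 30, 31, 32, 34, 36, 38, 41, 43, 43, 43, 43, 41, 51, 157, 158, 155, 155, 156, 152]
228 [167, 160, 156, 166, 168, 163, 161, 164, 121, 75, 73, 72, 73, 118, 125, 122, 128, 123, 124, 123, 89, 87, 87, 85, 148, 163, 161, 158, 160, 157, 159, 159]
240 [158, 158, 155, 160, 158, 160, 160, 160, 131, 89, 90, 89, 88, 115, 124, 122, 128, 123, 124, 123, 89, 88, 89, 89, 155, 170, 157, 161, 162, 159, 159, 164]
w8 [217.5 246.5 366.5]
[161, 153, 92, 94, 98, 101, 97, 92, 89, 88, 87, 86, 83, 89, 129, 126, 125, 126, 125, 118, 31, 31, 31, 33, 41, 50, 49, 47, 47, 38, 30, 27, 26, 27, 31, 33, 36, 38, 40, 41, 41, 40, 40, 50, 151, 146, 139, 149, 152, 153]
228 [164, 162, 163, 165, 158, 159, 153, 102, 82, 72, 71, 71, 70, 115, 123, 121, 126, 121, 123, 120, 82, 79, 77, 80, 82, 82, 130, 150, 151, 149, 147, 146]
240 [159, 155, 154, 156, 164, 151, 124, 104, 73, 71, 70, 68, 67, 112, 124, 119, 125, 120, 121, 121, 81, 79, 79, 80, 80, 81, 138, 148, 149, 147, 152, 149]
plate/block predicted px: [[231.0, 158.0], [332.0, 158.0], [237.0, 305.0], [326.0, 305.0]]
col 250 [159, 156, 160, 162, 159, 154, 157, 161, 157, 159, 164, 160, 158, 161, 160, 161, 157, 154, 158, 153, 95, 98, 103, 104, 101, 94, 90, 88, 89, 88, 88, 75, 70, 72, 71, 71, 69, 69, 70, 72, 73, 86, 98, 98, 97, 96, 95, 97]
```

The spanner is stable in the grip and the plate edges are where predicted. I'll lower gently onto the block.

>>> move_arm(
  targets=[
    {"dx":0,"dy":0,"dz":-0.16,"rx":0,"ry":0,"rz":0},
    {"dx":0,"dy":0,"dz":-0.16,"rx":0,"ry":0,"rz":0},
    {"dx":0,"dy":0,"dz":-0.16,"rx":0,"ry":0,"rz":0},
    {"dx":0,"dy":0,"dz":-0.08,"rx":0,"ry":0,"rz":0},
    {"dx":0,"dy":0,"dz":-0.08,"rx":0,"ry":0,"rz":0},
    {"dx":0,"dy":0,"dz":-0.07,"rx":0,"ry":0,"rz":0},
    {"dx":0,"dy":0,"dz":0,"rx":0,"ry":0,"rz":0},
    {"dx":0,"dy":0,"dz":0,"rx":0,"ry":0,"rz":0},
    {"dx":0,"dy":0,"dz":0,"rx":0,"ry":0,"rz":0},
    {"dx":0,"dy":0,"dz":0,"rx":0,"ry":0,"rz":0},
  ],
)

```text
t: 30.6
tcp_pos: [0.4274, -0.2644, 0.0423]
tool_rot: [0.995, -0.097, 0.0, -0.0]
force: [-0.1, -0.0, -3.2]
finger_gap: 0.133
gripper_force: 88.1
```

Just above or at seating. Before letting go, I check that the ring stayed at its stop, using the grey level around the 25 mm hole circle in the top view, before and after.

```bash
python3 snap.py t9 top
python3 - <<'E'
from plan import *
m=cams.camera_model("top")
for n in("top0","t9"):
    g=cv2.GaussianBlur(cv2.cvtColor(cv2.imread(f"pics/{n}.png"),cv2.COLOR_BGR2GRAY).astype(np.float32),(0,0),.8)
    c0=np.array([.5685,.0132,.1328]);th=np.radians(np.arange(0,360,5))
    def samp(r):
        P=[proj(m,c0+r*(ex*np.cos(a)+ey*np.sin(a))) for a in th];P=np.float32(P)[None]
        return cv2.remap(g,P,None,cv2.INTER_CUBIC)[0] if 0 else cv2.remap(g,P[...,0],P[...,1],cv2.INTER_CUBIC)[0]
    h=samp(.025);s=(h[:36]+h[36:])/2;print(n,"hole sum min at deg",[(5*int(i),round(float(s[i]),1)) for i in np.argsort(s)[:5]],"median",np.median(s))
    l=samp(.041);print(" rim41",[int(x) for x in l])
E
```

```text
30.6 [-7.770e-01  6.400e-01  1.871e+00  1.000e-03  6.310e-01  9.880e-01] [ 0.4274 -0.2644  0.0423] [ 9.953e-01 -9.710e-02  1.000e-04 -1.000e-04] [-0.1 -0.  -3.2] 0.133
top0 hole sum min at deg [(30, 52.5), (35, 53.2), (25, 57.4), (40, 60.6), (20, 64.6)] median 72.21529
 rim41 [80, 78, 76, 73, 73, 74, 78, 84, 86, 82, 71, 68, 69, 70, 72, 72, 72, 71, 71, 69, 54, 48, 58, 62, 63, 66, 69, 70, 70, 71, 73, 74, 75, 74, 74, 74, 74, 73, 76, 79, 65, 62, 77, 83, 83, 83, 81, 81, 82, 81, 81, 82, 82, 81, 80, 80, 81, 81, 78, 77, 80, 82, 78, 79, 82, 83, 83, 82, 81, 80, 81, 81]
t9 hole sum min at deg [(145, 64.6), (150, 66.5), (140, 67.5), (155, 72.7), (135, 76.0)] median 90.14948
 rim41 [97, 96, 95, 93, 92, 93, 98, 105, 107, 101, 84, 82, 83, 85, 89, 91, 91, 89, 89, 87, 69, 65, 85, 91, 92, 91, 91, 92, 92, 94, 95, 94, 94, 93, 92, 92, 92, 91, 95, 98, 83, 79, 97, 103, 104, 103, 102, 101, 102, 101, 101, 102, 102, 101, 100, 100, 101, 101, 97, 95, 98, 101, 99, 100, 102, 102, 101, 100, 99, 99, 99, 98]
```

The hole line moved from about 32° to -34.5°, which is 1.16 rad turned, so the ring is above 1.08 and has stayed put. I'll release, pause, and retreat upwards.

>>> move_arm(
  targets=[
    {"dx":0,"dy":0,"dz":-0.02,"rx":0,"ry":0,"rz":0},
    {"dx":0,"dy":0,"dz":0,"rx":0,"ry":0,"rz":0},
    {"dx":0,"dy":0,"dz":0,"rx":0,"ry":0,"rz":0},
    {"dx":0,"dy":0,"dz":0,"rx":0,"ry":0,"rz":0},
    {"dx":0,"dy":0,"dz":0,"rx":0,"ry":0,"rz":0},
    {"dx":0,"dy":0,"dz":0,"rx":0,"ry":0,"rz":0},
    {"dx":0,"dy":0,"dz":0,"rx":0,"ry":0,"rz":0},
    {"dx":0,"dy":0,"dz":0,"rx":0,"ry":0,"rz":0},
    {"dx":0,"dy":0,"dz":0,"rx":0,"ry":0,"rz":0},
    {"dx":0,"dy":0,"dz":0,"rx":0,"ry":0,"rz":0},
  ],
  claw=100,
)

```text
t: 31.9
tcp_pos: [0.4273, -0.2643, 0.0418]
tool_rot: [0.995, -0.097, 0.0, -0.0]
force: [0.6, -0.1, 0.4]
finger_gap: 0.999
gripper_force: 0.0
```

>>> move_arm(
  targets=[
    {"dx":0,"dy":0,"dz":0.2,"rx":0,"ry":0,"rz":0},
    {"dx":0,"dy":0,"dz":0.4,"rx":0,"ry":0,"rz":0},
    {"dx":0,"dy":0,"dz":0.8,"rx":0,"ry":0,"rz":0},
    {"dx":0,"dy":0,"dz":1,"rx":0,"ry":0,"rz":0},
    {"dx":0,"dy":0,"dz":1,"rx":0,"ry":0,"rz":0},
    {"dx":-0.8,"dy":0,"dz":1,"rx":0,"ry":0,"rz":0},
    {"dx":-0.4,"dy":1,"dz":0.5,"rx":0,"ry":0,"rz":0},
    {"dx":0,"dy":1,"dz":0,"rx":0,"ry":0,"rz":0},
    {"dx":0,"dy":1,"dz":0,"rx":0,"ry":0,"rz":0},
    {"dx":0,"dy":0,"dz":0,"rx":0,"ry":0,"rz":0},
  ],
)

```text
t: 33.15
tcp_pos: [0.3967, -0.1877, 0.1649]
tool_rot: [0.995, -0.096, -0.0, -0.0]
force: [0.7, -0.3, -0.3]
finger_gap: 0.999
gripper_force: 0.0
```

```bash
python3 snap.py t10 top
python3 - <<'E'
from h import *
mt=cams.camera_model("top")
for n in("top0","t10"):
    g=cv2.cvtColor(cv2.imread(f"pics/{n}.png"),cv2.COLOR_BGR2GRAY)
    k=(g[235:282,350:392]<40).astype(np.uint8);N,l,st,ce=cv2.connectedComponentsWithStats(k)
    for i in range(1,N):
        if st[i,4]>30:
            c=ce[i]+[350,235];print(n,"grip blob",st[i],onz(mt,*c,.07).round(4),cv2.minAreaRect(np.argwhere(l==i)[:,::-1].astype(np.float32))[1:])
E
```

```text
33.15 [-6.980e-01  3.500e-01  1.929e+00  1.000e-03  8.630e-01  1.065e+00] [ 0.3967 -0.1877  0.1649] [ 9.954e-01 -9.590e-02 -1.000e-04 -3.000e-04] [ 0.7 -0.3 -0.3] 0.999
top0 grip blob [ 21  16  11  14 123] [ 0.4177 -0.2607  0.07  ] ((9.021342277526855, 14.120362281799316), 11.309932708740234)
t10 grip blob [  0   0  26  42 369] [ 0.4288 -0.2187  0.07  ] ((11.596246719360352, 46.925743103027344), 32.7352294921875)
t10 grip blob [ 10  27  32  20 356] [ 0.3741 -0.2564  0.07  ] ((31.0, 19.0), 0.0)
```

The arm still hides it, so I'll move clear and compare again.

>>> move_arm(
  targets=[
    {"dx":0,"dy":1,"dz":0.4,"rx":0,"ry":0,"rz":0},
    {"dx":0,"dy":1,"dz":0.4,"rx":0,"ry":0,"rz":0},
    {"dx":0,"dy":1,"dz":0.4,"rx":0,"ry":0,"rz":0},
    {"dx":0,"dy":1,"dz":0.4,"rx":0,"ry":0,"rz":0},
    {"dx":0,"dy":1,"dz":0,"rx":0,"ry":0,"rz":0},
    {"dx":0,"dy":1,"dz":0,"rx":0,"ry":0,"rz":0},
    {"dx":0,"dy":1,"dz":0,"rx":0,"ry":0,"rz":0},
    {"dx":0,"dy":1,"dz":0,"rx":0,"ry":0,"rz":0},
    {"dx":0,"dy":0,"dz":0,"rx":0,"ry":0,"rz":0},
    {"dx":0,"dy":0,"dz":0,"rx":0,"ry":0,"rz":0},
  ],
)

```text
t: 34.45
tcp_pos: [0.3981, 0.0097, 0.2045]
tool_rot: [0.995, -0.097, 0.001, 0.0]
force: [-0.2, 0.0, 0.1]
finger_gap: 0.999
gripper_force: 0.0
```

```bash
python3 snap.py t11 top; python3 snap.py s11 side
python3 - <<'E'
from h import *
mt=cams.camera_model("top")
def blob(n,r):
    g=cv2.cvtColor(cv2.imread(f"pics/{n}.png"),cv2.COLOR_BGR2GRAY)
    k=(g[r[0]:r[1],r[2]:r[3]]<42).astype(np.uint8);N,l,st,ce=cv2.connectedComponentsWithStats(k)
    for i in range(1,N):
        if st[i,4]>40:
            c=ce[i]+[r[2],r[0]];print(n,st[i],c.round(1),onz(mt,*c,.07).round(4) if n[0]=="t" else "",cv2.minAreaRect(np.argwhere(l==i)[:,::-1].astype(np.float32))[1:])
for n in("top0","t11"): blob(n,(235,282,350,392))
for n in("side0","s11"): blob(n,(300,350,255,315))
for a,b in(("top0","t11"),("side0","s11")):
    d=cv2.absdiff(cv2.imread(f"pics/{a}.png"),cv2.imread(f"pics/{b}.png")).max(2);print(a,"diff in patch",(d[235:282,350:392] if a[0]=="t" else d[300:350,255:315]).mean())
E
```

```text
34.45 [-0.258  0.227  1.972 -0.     0.941  1.507] [0.3981 0.0097 0.2045] [ 9.953e-01 -9.720e-02  6.000e-04  1.000e-04] [-0.2  0.   0.1] 0.999
34.5 [-0.258  0.227  1.972  0.     0.941  1.508] [0.398  0.0096 0.2044] [ 9.952e-01 -9.750e-02  5.000e-04  1.000e-04] [-1.1 -0.7 -0.4] 0.995
top0 [ 15  16  17  17 160] [373.8 257.8] [ 0.4167 -0.2557  0.07  ] ((16.0, 16.0), 90.0)
t11 [ 20  17  11  14 120] [375.  258.6] [ 0.4146 -0.2588  0.07  ] ((8.713146209716797, 13.97391414642334), 9.462322235107422)
side0 [ 21  13  18  15 184] [284.5 319.6]  ((11.64171028137207, 17.947635650634766), 75.96376037597656)
s11 [ 20  13  17  14 173] [282.9 319.7]  ((11.171918869018555, 17.13750648498535), 77.47119140625)
top0 diff in patch 8.520770010131713
side0 diff in patch 10.448
```

The grip stands within about 3 mm of its original place in both views, at the same height and upright. I'll hand in.

```bash
python3 -c "
from station import order
print(order.sign_off())"
```

```text
the job is handed in; nothing more can be done
None
```

The job is handed in (no verdict was returned): the ring turned about 1.16 rad clockwise with a sharp torque rise at the stop, and the larger spanner is back upright astride its rest within about 3 mm of where it stood, after slipping about 11 mm in the grip, which I corrected for before setting it down.

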